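Hang the flow cell on its inclined stand and snap it in

ROBOT

A 7-joint arm with a two-finger parallel gripper is mounted at the origin on a cart in front of the work surface, level with it; the furniture and walls round the work are solid. World frame = base frame: x ahead of the robot, y to its left, z up, the work surface at z = 0. Lengths are in m, angles in degrees, forces in N, time in s.
With the tool pointing down it reaches from about 0.425 to 0.95 m from the base axis. Payload 4.7 kg.
Tool frame: the origin (TCP) lies between the finger pads; the fingertips stand 17 mm ahead of it and the grasp point (between the pads) lies 2 mm behind it; z points along the fingers, y is the line along which they close (so a half turn about z gives the same grasp; the last joint's range is limited). The gripper opens to 85 mm and grips with 20 to 120 N. Pads are 22 mm wide; open, the fingers measure 114 mm over their backs; the gripper's body (76 mm by 85 mm) begins 54 mm behind the grasp point. The pads swing forward as they close: fully open they stand 13 mm farther back than shut.
Start: joints at [-72.76, 26.849, -2.785, 87.806, 1.381, 65.374, -4.715], TCP at [0.219, 0.639, 0.248] pointing down, gripper open.
Joint ranges: [-148.3, 148.3], [-19.14, 114.17], [-79.39, 73.82], [5.75, 140.21], [-59.74, 239.74], [12.07, 113.84], [-152.46, 152.46]. Speed limits (degrees/s): [147.25, 147.25, 180, 180, 180, 180, 180].

INTERFACE

Orientations are given as a 3x3 rotation matrix whose columns are the frame's x, y, z axes.
In Python, from rig import arm gives the robot as it stands.
- The arm moves only by the tool drive_tool, never from a script. Its argument "plan" is a list of rows, each a list of 6 numbers: the shift along the tool's x, y, z scaled (see below), then the turn, a rotation vector about the tool's x, y, z scaled (see below). A call has 1 to 5 rows; each row is the pose to reach, as a shift and turn from the pose commanded when the call began, along the tool's axes at that moment; what a row does not reach only later rows make up. The controller multiplies each number of a shift by 500 mm and each number of a turn by 45 degrees. A row lasts 1/12 s, in which the tool goes at most 41.7 mm and 7.16 degrees, less where a joint would pass 70% of its speed; a pose out of reach is approached as far as the arm can. A call with a number of a shift or a turn outside -1 to 1 is refused whole. A call with a gripper value outside its range is refused whole. "claw" is the finger opening in mm, from 0 to 85.4, set as the call begins (left out, the last holds). The fingers move at their own pace and stop on an object; "grip_force" is the grip in N (left out, the last holds). Time passes only in rows, so rows that repeat a pose let the fingers close. It gives the time, the measured TCP pose, the force, the opening and the grip force at its end, in the units of the state.
- arm.state(): the state, without advancing time (a new reading comes with each control period).
- arm.capture(name): name is "scene" or "top" or "wrist"; returns a dict with "pixels" (480x640x3 uint8, red, green, blue), "z_map" (480x640 float32, m along the optical axis (not along the pixel's ray), 0 where there is no reading), "fx", "fy", "cx", "cy" (pixels), "k1" (the pictures are not rectified: a ray, as slopes to the right and down, at radius r is drawn at 1 + k1 r^2 times it, then the intrinsics apply), "R" (3x3) and "t" (3): a world point X has camera coordinates R X + t. Camera axes: x right, y down, z forward; pixel columns grow to the right and rows downward; lengths in m; the calibration is good to about 2 mm. A picture is of the moment at which its call begins.
- arm.finish_job(): hands the job in; it is judged then, once.
Trained networks look in a picture, given as the dict that the camera call returned (one of the last four; its "shot" number tells which), for a name from the list of things; names that differ only in an ending like _2 or _b are one class to them, and where a whole thing is asked for, a point or a joint stands for the part that bears it (a point fixed in the world has none). Each returns a list of dicts, best first, with "confidence" (0 to 1); they miss things now and then, are a little off and sometimes report something else, mostly with a low value. They report only what shows in the picture. A call takes as long as a camera call.
- arm.boxes_of(picture, target): "extent" ([left, top, width, height] in pixels, round what is visible of it).
- arm.masks_of(picture, target): "pixels" (480x640 bool, what is visible of it) and "extent" ([left, top, width, height] in pixels, round what is visible of it).
The state is a dict: "t": time; "joints": joint angles; "dq": joint speeds; "effort": joint torques, N m; "tcp_pos": TCP position; "ee_rot": TCP orientation; "contact_force": force on the tool from outside, world axes, zero at the start; "wrist_torque": the same for the moment, N m; "gripper_width": finger opening in m; "gripper_force": force on a finger pad.
Only numpy, scipy, OpenCV 4.12 (cv2) and the standard library are available. Lean on these libraries where they do the work, as an engineer would, in place of code of your own. Each camera call takes 0.05 s, during which the arm holds its last target. There are 200 camera calls.

TASK

Someone has parked a roll of tape on the peg of the inclined cell stand: take it off and lay it flat on the desk, well clear of the stand. Then hang the flow cell's carrier plate on the peg by its eye, lower end between the two cheeks, and let go of it while that end still rests on top of the spring bolt. Finally press the bare lower end of the plate down with closed fingers, not gripping it, until the bolt snaps over it and the plate lies flat on the panel; leave the slide box, the syringe and the petri dish where they lie.

Things in the scene. Friction and masses are not known exactly. Their poses are not given: they have to be found in the camera images.
- cell_stand: Fixed stand of grey and white sheet metal, 220 x 120 mm, 180 high; origin under its middle, x to its back. It carries a white panel 230 x 112 mm that rises 35 degrees towards the back (low end at the robot's side). The panel's middle lies 112 mm above the origin. Its low end is 115 mm down the slope from the middle.
- peg_root (a point): Foot of the peg on the panel's surface; z is square to the panel (along the peg), x straight up the slope, y to the left. Steel peg 12 mm thick, 27 mm long, tapered over its last 9 mm to 5 mm. At x = -144 to -112 mm two aluminium cheeks 65 mm apart guide the plate's lower end; 12 mm high, flared above to 21 mm.
- catch (a point): Tip of the spring bolt (as built, closed), middle of its underside: 149.5 mm down the slope from the peg and 7.5 mm off the panel; axes as peg_root. Steel bolt 18 mm wide with a steep ramp above, from the tip up to 13 mm higher and 6 mm further down the slope; flat below. Housing and black pull knob behind it reach 26 mm off the panel.
- bolt (a joint): Travel of the spring bolt, m: 0 closed (tip over the plate), up to 0.010 drawn back down the slope. It springs shut by itself; a plate pressed down on the ramp drives it back about 5 mm (some 5 to 15 N).
- carrier: Flow cell on its carrier, loose, about 0.25 kg: bare aluminium plate 170 x 60 x 6 mm, with a clear block (85 long, 24 wide, 22 high, on the plate's top) along its middle to grip it by. Origin at the centre of the underside, x along the plate towards the eye, z up. Lower end bare for 45 mm.
- eye (a point): Centre of the round 15 mm eye, at the plate's underside, 68 mm from the carrier's origin along +x and 17 mm from that end. Axes as carrier. Hung, the plate slides 1.5 mm down until the eye bears on the peg.
- lower_edge (a point): Middle of the plate's other, plain end edge (underside), 85 mm from the carrier's origin along -x; axes as carrier.
- grip (a point): Point to grip the carrier: in the clear block, 18 mm above the plate's underside, 2.5 mm from the carrier's origin along +x; fingers close along y on 24 mm. Axes as carrier.
- tape: Loose roll of clear tape, 58 mm across, 20 mm wide with a 30 mm hole, parked on the peg, lying on the panel. Origin at the centre of its underside, z along its axis. The desk right of the pump, about x 0.42 to 0.48, y -0.33 to -0.39, is empty and can take it.
- slides: Bystander: slide box 78 x 28 x 27 mm behind the pump; origin under its centre.
- syringe: Bystander: plastic syringe 84 mm long lying near the front edge; origin under its centre.
- dish: Bystander: petri dish 63 wide, 16 high, right of the pump; origin under its centre.

How it is judged (in metres and radians):
On the way, in this order (a step that is already met when the one before it is completed fails the run):
1. the tape roll lies flat on the desk, clear of the stand, let go of (horizontal distance between tape and cell_stand above 0.14 m and height (world z) of tape between -0.01 and 0.03 m and (angle between tape's own z axis and vertical below 0.15 rad or angle between tape's own z axis and vertical above 2.99 rad) and contact force between the fingers and tape below 0.1 N), for 0.2 s.
2. the carrier hangs on the peg by its eye, let go of, its lower end between the cheeks still resting on the bolt (x of eye in the frame of peg_root between -0.004 and 0.004 m and y of eye in the frame of peg_root between -0.004 and 0.004 m and z of eye in the frame of peg_root below 0.012 m and z of lower_edge in the frame of peg_root between 0.005 and 0.035 m and y of lower_edge in the frame of peg_root between -0.006 and 0.006 m and contact force between the fingers and carrier below 0.1 N), for 0.2 s.
At the end, for the whole second after the job is handed in: The carrier hangs with its eye on the peg (within 4 mm) and lies flat on the panel at both ends (within 3 mm), the bolt is closed over its lower end (joint under 3 mm), and the tape roll lies flat on the desk at least 140 mm from the middle of the stand; everything at rest (x of eye in the frame of peg_root between -0.004 and 0.004 m and y of eye in the frame of peg_root between -0.004 and 0.004 m and z of each of eye, lower_edge in the frame of peg_root below 0.003 m and value of joint bolt below 0.003 m and horizontal distance between tape and cell_stand above 0.14 m and height (world z) of tape between -0.01 and 0.03 m and (angle between tape's own z axis and vertical below 0.15 rad or angle between tape's own z axis and vertical above 2.99 rad) and linear speed of each of carrier, tape below 0.01 m/s); the robot touches nothing.
It fails at once if the slide box is moved by more than 30 mm (distance of slides from where it was at the start of the episode above 0.03 m).
It fails at once if the syringe is moved by more than 30 mm (distance of syringe from where it was at the start of the episode above 0.03 m).
It fails at once if the petri dish is moved by more than 30 mm (distance of dish from where it was at the start of the episode above 0.03 m).
It also fails if it takes over 67 s, if anything falls off the work surface, if the arm or the gripper's body presses on something with over 40 N, if the wrist force passes 120 N, or if a joint passes its speed limit or range.

## Working session

There is one attempt and no reset: what is moved stays moved. The work goes in short steps, Python scripts to look and compute and a tool call to move; the robot and the scene stay as the last step left them, time stands still between calls to the robot, and variables do not carry over. Pictures are saved under pics/ and viewed, at most 10 in all, crops included, and the job is handed in when it is done.

Besides the shell and the picture viewer there is one more tool, called after "Request:" as name(argument=value, ...) on one line, values as JSON. drive_tool: Moves the arm, as the interface text tells. Shifts and turns lie within -1 to 1; 1 stands for 500 mm of shift or 45 degrees of turn. Its arguments: {"type":"object","properties":{"plan":{"type":"array"},"claw":{"type":"number"},"grip_force":{"type":"number"}},"required":["plan"]}

```bash
ls; mkdir -p pics
cat > h.py <<'E'
import numpy as np, cv2
from rig import arm
np.set_printoptions(precision=4,suppress=True)
def cloud(c,mask=None):
    z=c["z_map"]; v,u=np.nonzero((z>0)&(mask if mask is not None else True))
    K=np.array([[c["fx"],0,c["cx"]],[0,c["fy"],c["cy"]],[0,0,1.]])
    p=np.stack([u,v],-1).astype(float)[:,None]
    s=cv2.undistortPoints(p,K,np.array([c["k1"],0,0,0,0]))[:,0]
    zz=z[v,u]; X=np.c_[s*zz[:,None],zz]
    return (X-c["t"])@c["R"], u,v   # R^T (X-t)
def proj(c,P):
    K=np.array([[c["fx"],0,c["cx"]],[0,c["fy"],c["cy"]],[0,0,1.]])
    return cv2.projectPoints(np.atleast_2d(P).astype(float),cv2.Rodrigues(np.array(c["R"]))[0],np.array(c["t"]),K,np.array([c["k1"],0,0,0,0.]))[0][:,0]
def save(c,n,box=None):
    im=c["pixels"][...,::-1]
    if box: x,y,w,h=box; im=im[y:y+h,x:x+w]; im=cv2.resize(im,None,fx=min(800/w,600/h),fy=min(800/w,600/h))
    cv2.imwrite(f"pics/{n}.png",im)
E
python3 - <<'E'
from h import *
s=arm.state();print(s)
ims=[]
for n in("scene","top"):
    c=arm.capture(n); ims.append(c["pixels"]); print(n,c["fx"],c["k1"],"cam pos",-np.array(c["R"]).T@c["t"])
    for t in("cell_stand","tape","carrier","slides","syringe","dish"):
        for m in arm.masks_of(c,t)[:2]:
            P,u,v=cloud(c,m["pixels"]); 
            if len(P): print(t,round(m["confidence"],2),m["extent"],len(P),np.median(P,0),np.percentile(P,2,0),np.percentile(P,98,0))
    np.save(f"{n}.npy",c,allow_pickle=True)
cv2.imwrite("pics/a.png",cv2.resize(np.vstack(ims)[...,::-1],(800,1200))[:600]);cv2.imwrite("pics/b.png",cv2.resize(np.vstack(ims)[...,::-1],(800,1200))[600:])
E
```

```text
pics
{'t': 0.0, 'joints': array([-72.7606,  26.8995,  -2.7843,  87.8742,   1.3819,  65.3735,
        -4.7144]), 'dq': array([-0.0542,  0.1182, -0.0357,  0.0839,  0.034 ,  0.0352,  0.0327]), 'effort': array([ -0.0006, -51.0307,  -0.0469, -23.7719,   0.0107,   0.0073,
        -0.    ]), 'tcp_pos': array([0.2184, 0.6381, 0.2472]), 'ee_rot': array([[-0.9461,  0.3238, -0.0006],
       [ 0.3238,  0.9461, -0.0019],
       [-0.0001, -0.002 , -1.    ]]), 'contact_force': array([-0.4439, -0.5779,  0.2093]), 'wrist_torque': array([-0.0229, -0.0338,  0.0336]), 'gripper_force': 0.0, 'gripper_width': 0.08516493941112825}
scene 619.518423579852 0.04019395668246198 cam pos [0.0958 0.9638 1.1582]
cell_stand 0.8 [211.6, 229.7, 102.8, 119.7] 6462 [0.5644 0.2148 0.0838] [0.4633 0.1376 0.0103] [0.6668 0.2619 0.1762]
tape 0.56 [229.9, 240.5, 26.3, 30.7] 405 [0.6154 0.1923 0.1659] [0.5915 0.1617 0.1452] [0.641  0.2146 0.1856]
carrier 0.34 [344.8, 157.0, 21.1, 14.0] 205 [ 0.5716 -0.3908  0.0176] [ 0.5403 -0.4326  0.0005] [ 0.6018 -0.2622  0.1101]
carrier 0.16 [184.9, 375.6, 83.1, 63.8] 2275 [0.5205 0.4563 0
[... 348 characters left out ...]
1665] [0.592  0.1587 0.151 ] [0.6386 0.2146 0.1857]
dish 0.52 [346.2, 158.1, 18.1, 12.6] 186 [ 0.5704 -0.3909  0.0177] [ 0.5411 -0.417   0.0048] [ 0.5991 -0.3675  0.0238]
top 504.50966699487356 -0.07945190430233158 cam pos [0.249  0.0443 1.5   ]
cell_stand 0.6 [247.4, 188.2, 48.3, 89.1] 3204 [0.5574 0.1917 0.0975] [0.4624 0.1304 0.0089] [0.6583 0.2586 0.1753]
tape 0.83 [258.2, 197.3, 19.2, 26.6] 313 [0.6154 0.1878 0.1638] [0.5915 0.1598 0.1378] [0.6443 0.2161 0.1834]
slides 0.8 [333.3, 193.1, 26.3, 8.0] 269 [ 0.6818 -0.0308  0.0247] [ 0.67   -0.0674  0.001 ] [0.698  0.0033 0.0324]
slides 0.17 [246.5, 187.5, 43.5, 83.4] 2679 [0.5602 0.1968 0.1059] [0.4705 0.1357 0.0466] [0.658  0.2558 0.1753]
```

View pics/a.png

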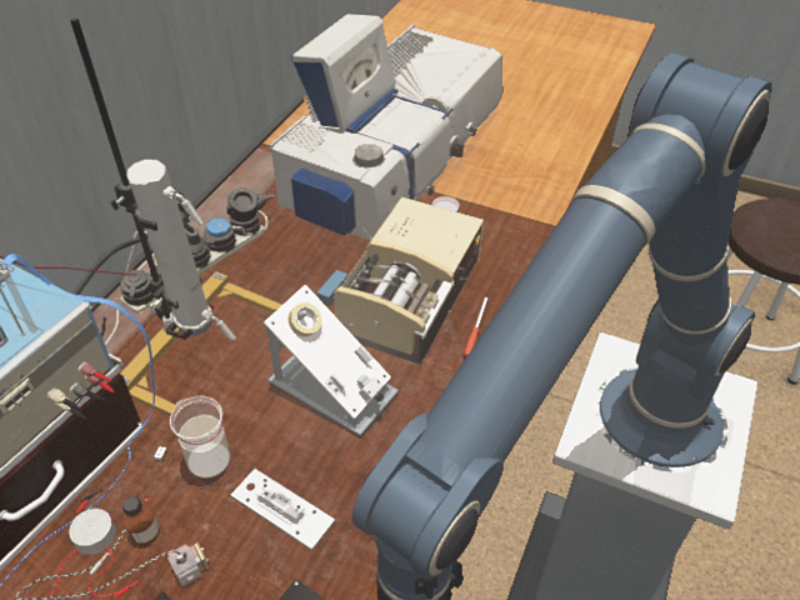

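View pics/b.png

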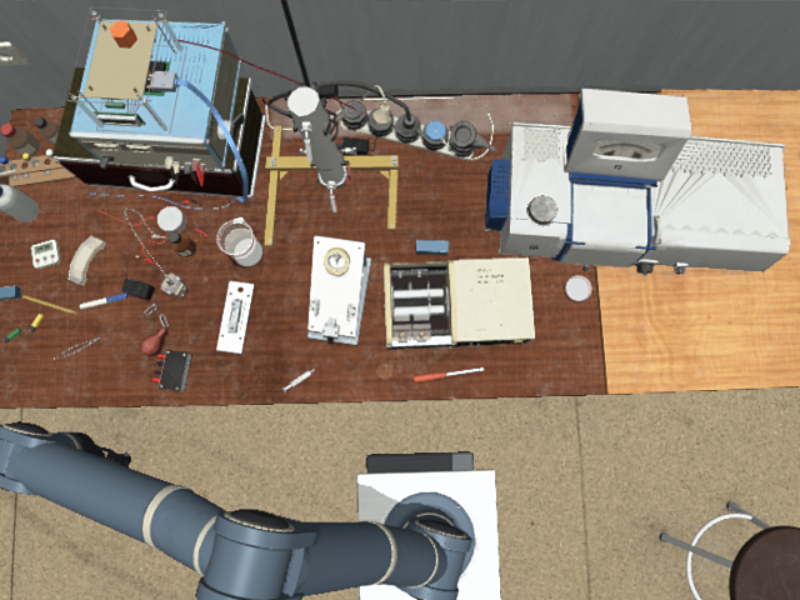

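The scene view shows the stand at about (330,360) with the tape on its peg at (305,318), and the carrier at (283,508) with its eye at the left/far end (251,487). In the top view the dish is at (578,288), the syringe at (298,380) and the slide box at (432,246).

```bash
cat > fit.py <<'E'
from h import *
def stand(P, guess=None):
    # panel plane: RANSAC among points whose plane is tilted ~35deg
    rng=np.random.default_rng(0); best=(0,None)
    for _ in range(2000):
        a=P[rng.choice(len(P),3,False)]; n=np.cross(a[1]-a[0],a[2]-a[0]); L=np.linalg.norm(n)
        if L<1e-4: continue
        n/=L; n*=np.sign(n[2])
        if abs(np.degrees(np.arccos(n[2]))-35)>5: continue
        k=(abs((P-a[0])@n)<.003).sum()
        if k>best[0]: best=(k,n,a[0])
    _,n,a=best; I=P[abs((P-a)@n)<.003]; m=I.mean(0); n=np.linalg.svd(I-m)[2][2]; n*=np.sign(n[2])
    up=np.array([0,0,1.])-n*n[2]; up/=np.linalg.norm(up); y=np.cross(n,up)
    # normal slope yaw is weak-ish; refine with rectangle in plane
    q=np.c_[(I-m)@up,(I-m)@y]
    r=cv2.minAreaRect((q*1000).astype(np.float32))
    return n,up,y,m,q,r,len(I)
E
python3 - <<'E'
from fit import *
for n in("scene","top"):
    c=np.load(f"{n}.npy",allow_pickle=True).item()
    P,u,v=cloud(c)
    s=P[(P[:,0]>.43)&(P[:,0]<.69)&(P[:,1]>.10)&(P[:,1]<.29)&(P[:,2]>.03)&(P[:,2]<.2)]
    nn,up,y,m,q,r,k=stand(s)
    ctr=m+up*r[0][0]/1000+y*r[0][1]/1000
    print(n,k,"n",nn,"tilt",np.degrees(np.arccos(nn[2])),"yaw",np.degrees(np.arctan2(up[1],up[0])),"rect",r,"ctr",ctr)
    print(np.percentile(q,[1,99],0)*1000)
    # carrier: everything low near it
    a=P[(P[:,0]>.40)&(P[:,0]<.64)&(P[:,1]>.37)&(P[:,1]<.53)&(P[:,2]>.0045)&(P[:,2]<.04)]
    rr=cv2.minAreaRect((a[:,:2]*1000).astype(np.float32)); print("carrier",len(a),rr,np.median(a[:,2]))
    for lo in(.0,.0):pass
    w=P[(P[:,0]>.55)&(P[:,0]<1)&(P[:,1]>.0)&(P[:,1]<.4)&(P[:,2]>.2)]; print("tall",np.percentile(w,[0,5,50,95,100],0))
    pm=P[(P[:,0]>.4)&(P[:,0]<.66)&(P[:,1]>-.3)&(P[:,1]<.1)]; print("pump z",np.percentile(pm[:,2],99.5))
E
```

```text
scene 2843 n [-0.5662  0.092   0.8191] tilt 35.001140416527285 yaw -9.224639965974198 rect ((-1.7075119018554688, -3.9221038818359375), (115.11761474609375, 230.15185546875), 89.44829559326172) ctr [0.5664 0.195  0.1129]
[[-113.7768  -59.5433]
 [ 111.5801   51.7185]]
carrier 1939 ((520.1649169921875, 451.3399658203125), (240.3876190185547, 155.90469360351562), 0.7049964070320129) 0.008013663916784174
tall [[0.7704 0.1645 0.2   ]
 [0.8054 0.2028 0.2208]
 [0.8476 0.2267 0.3635]
 [0.9136 0.258  0.5961]
 [0.9274 0.3999 0.6608]]
pump z 0.15044473864707253
top 1753 n [-0.5646  0.0999  0.8193] tilt 34.98817150748827 yaw -10.034508055812182 rect ((-4.345970153808594, 0.001003265380859375), (112.71954345703125, 231.50759887695312), 89.9288558959961) ctr [0.5676 0.1963 0.1116]
[[-116.7478  -55.4022]
 [ 108.7489   55.0889]]
carrier 793 ((518.18994140625, 448.97454833984375), (229.06932067871094, 157.71604919433594), 0.8941200375556946) 0.008192853345511654
tall [[0.7702 0.154  0.2   ]
 [0.8012 0.1726 0.2256]
 [0.8482 0.2148 0.377 ]
 [0.9147 0.3923 0.5642]
 [0.9506 0.4    0.6503]]
pump z 0.14769902495380913
```

```bash
cat > mv.py <<'E'
from h import *
from scipy.spatial.transform import Rotation as Ro, Slerp
def down(yaw):  # tool down, x tool = -(heading), y tool to left
    c,s=np.cos(np.radians(yaw)),np.sin(np.radians(yaw)); return np.array([[-c,-s,0],[-s,c,0],[0,0,-1.]])
def tilt(yaw,deg): # tool leaning so that z points into slope of deg rising along heading
    a=np.radians(deg); h=np.array([np.cos(np.radians(yaw)),np.sin(np.radians(yaw)),0]); 
    z=np.sin(a)*h-np.cos(a)*np.array([0,0,1]); y=np.array([-h[1],h[0],0]); return np.c_[np.cross(y,z),y,z]
def legs(wps,start=None):
    s=arm.state(); p,R=(s["tcp_pos"],s["ee_rot"]) if start is None else start
    p=np.array(p,float);R=np.array(R,float)
    for gp,gR in wps:
        gp=np.array(gp,float); rv=Ro.from_matrix(R.T@gR).as_rotvec(degrees=True)
        n=max(1,int(np.ceil(max(np.linalg.norm(gp-p)/.2,np.linalg.norm(rv)/34)-1e-6)))
        sl=Slerp([0,1],Ro.from_matrix([R,gR]))
        for i in range(n):
            pa,pb=p+(gp-p)*i/n,p+(gp-p)*(i+1)/n; A,B=sl(i/n).as_matrix(),sl((i+1)/n).as_matrix()
            d=A.T@(pb-pa); r=Ro.from_matrix(A.T@B).as_rotvec(degrees=True)
            rows=max(np.linalg.norm(d)/.0417,np.linalg.norm(r)/7.16)
            print("[",", ".join(f"{x:.4f}" for x in np.r_[d/.5,r/45]),f"] rows>={rows:.1f}  -> {pb}")
        p,R=gp,gR
E
python3 - <<'E'
from mv import *
legs([((.47,.46,.33),down(0)),((.50,.235,.33),tilt(-9.5,35))])
E
```

```text
[ -0.2957, -0.0876, -0.0817, 0.0001, -0.0000, -0.2099 ] rows>=3.8  -> [0.3443 0.5493 0.2892]
[ -0.2773, -0.1350, -0.0816, 0.0001, -0.0000, -0.2099 ] rows>=3.8  -> [0.47 0.46 0.33]
[ -0.0300, -0.2250, 0.0000, 0.0322, -0.3880, 0.1022 ] rows>=2.7  -> [0.485  0.3475 0.33  ]
[ -0.0454, -0.2217, 0.0173, 0.0322, -0.3880, 0.1022 ] rows>=2.7  -> [0.5   0.235 0.33 ]
```

Request:
drive_tool(plan=[[-0.148,-0.044,-0.04,0,0,-0.105],[-0.2957,-0.0876,-0.0817,0,0,-0.21],[-0.2957,-0.0876,-0.0817,0,0,-0.21],[-0.2957,-0.0876,-0.0817,0,0,-0.21]], claw=85)

```text
t: 1.03
tcp_pos: [0.3471, 0.5473, 0.2901]
ee_rot: [[-0.986, 0.166, 0.002], [0.166, 0.986, 0.0], [-0.001, 0.0, -1.0]]
contact_force: [0.9, 0.3, 0.2]
gripper_width: 0.0846
gripper_force: 0.0
```

Request:
drive_tool(plan=[[-0.277,-0.135,-0.082,0,0,-0.21],[-0.277,-0.135,-0.082,0,0,-0.21],[-0.277,-0.135,-0.082,0,0,-0.21],[-0.277,-0.135,-0.082,0,0,-0.21],[-0.277,-0.135,-0.082,0,0,-0.21]])

```text
t: 1.45
tcp_pos: [0.4788, 0.4531, 0.3326]
ee_rot: [[-1.0, 0.014, 0.008], [0.014, 1.0, -0.001], [-0.008, -0.001, -1.0]]
contact_force: [0.9, -0.3, 0.3]
gripper_width: 0.0851
gripper_force: 0.0
```

Run:
```python
from mv import *
s=arm.state();print(s["t"],s["tcp_pos"],s["ee_rot"],s["dq"])
c=arm.capture("wrist"); np.save("w1.npy",c,allow_pickle=True); save(c,"w1")
print("cam",-np.array(c["R"]).T@c["t"])
for m in arm.masks_of(c,"carrier"):
    P,u,v=cloud(c,m["pixels"]); print(m["confidence"],m["extent"],len(P),np.median(P,0),np.percentile(P,[1,99],0))
legs([((.50,.235,.33),tilt(-9.5,35))])
```

```text
1.45 [0.4788 0.4531 0.3326] [[-0.9999  0.0138  0.0078]
 [ 0.0138  0.9999 -0.0012]
 [-0.0078 -0.001  -1.    ]] [-3.2081  0.1505 -4.3668  2.5213 -2.6931 -0.8488 -3.4263]
cam [0.3941 0.4546 0.458 ]
0.61 [289.2, 154.1, 63.1, 127.9] 5431 [0.5179 0.4507 0.0071] [[0.445  0.4127 0.0009]
 [0.6123 0.4873 0.0306]]
[ -0.0293, -0.2234, 0.0005, 0.0318, -0.3875, 0.0996 ] rows>=2.7  -> [0.4858 0.3468 0.3303]
[ -0.0440, -0.2203, 0.0174, 0.0318, -0.3875, 0.0996 ] rows>=2.7  -> [0.5   0.235 0.33 ]
```

View pics/w1.png

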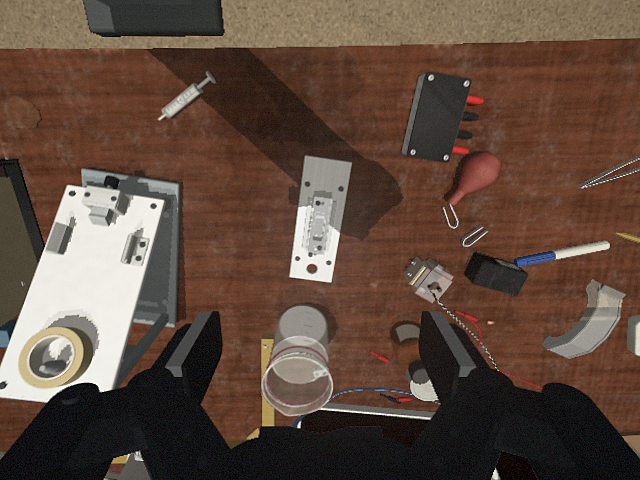

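The wrist view shows the whole carrier, with its eye at (312,268) and its plain end at (328,158), and the tape around the peg at (55,358).

Request:
drive_tool(plan=[[-0.0293,-0.2234,0,0.032,-0.3875,0.1],[-0.0293,-0.2234,0,0.032,-0.3875,0.1],[-0.0293,-0.2234,0,0.032,-0.3875,0.1],[-0.0293,-0.2234,0,0.032,-0.3875,0.1]])

```text
t: 1.88
tcp_pos: [0.4815, 0.3431, 0.3288]
ee_rot: [[-0.951, 0.083, 0.297], [0.074, 0.996, -0.042], [-0.299, -0.018, -0.954]]
contact_force: [-0.6, -0.2, 0.4]
gripper_width: 0.0849
gripper_force: 0.0
```

Request:
drive_tool(plan=[[-0.044,-0.22,0.0174,0.032,-0.3875,0.1],[-0.044,-0.22,0.0174,0.032,-0.3875,0.1],[-0.044,-0.22,0.0174,0.032,-0.3875,0.1],[-0.044,-0.22,0.0174,0.032,-0.3875,0.1],[-0.044,-0.22,0.0174,0.032,-0.3875,0.1]])

```text
t: 2.3
tcp_pos: [0.4975, 0.2371, 0.3294]
ee_rot: [[-0.81, 0.16, 0.564], [0.131, 0.987, -0.092], [-0.572, -0.001, -0.82]]
contact_force: [0.2, -0.2, -0.4]
gripper_width: 0.0847
gripper_force: 0.0
```

Run:
```python
from mv import *; from fit import *
s=arm.state();print(s["t"],s["tcp_pos"],s["ee_rot"],s["dq"])
c=arm.capture("wrist"); np.save("w2.npy",c,allow_pickle=True); save(c,"w2")
P,u,v=cloud(c)
S=P[(P[:,0]>.43)&(P[:,0]<.69)&(P[:,1]>.10)&(P[:,1]<.29)&(P[:,2]>.03)&(P[:,2]<.2)]
S=S[::max(1,len(S)//15000)]
n,up,y,m,q,r,k=stand(S); ctr=m+up*r[0][0]/1000+y*r[0][1]/1000
print(k,"n",n,np.degrees(np.arccos(n[2])),"yaw",np.degrees(np.arctan2(up[1],up[0])),r,"ctr",ctr,np.percentile(q,[.5,99.5],0)*1000)
h=(P-ctr)@n; X=(P-ctr)@up; Y=(P-ctr)@y
inb=(abs(Y)<.056)&(abs(X)<.13)
for lo,hi in((.004,.03),(.017,.023),(.0235,.029)):
    b=inb&(h>lo)&(h<hi)&(X>0); print(lo,b.sum(), X[b].min() if b.any() else 0,X[b].max() if b.any() else 0,np.median(X[b]),Y[b].min(),Y[b].max(),np.median(Y[b]),np.percentile(u[b],[0,100]),np.percentile(v[b],[0,100]))
for m in arm.masks_of(c,"tape"): print("tape",m["confidence"],m["extent"])
w=np.load("w1.npy",allow_pickle=True).item()
P,u,v=cloud(w); b=(P[:,0]>.40)&(P[:,0]<.63)&(P[:,1]>.39)&(P[:,1]<.50)&(P[:,2]>.003)&(P[:,2]<.035)&(u>280)&(u<360)&(v>145)&(v<290)
a=P[b]; rr=cv2.minAreaRect((a[:,:2]*1000).astype(np.float32)); print("carrier",len(a),rr)
t=a[(a[:,2]>.02)];print("block",len(t),cv2.minAreaRect((t[:,:2]*1000).astype(np.float32)),np.median(t[:,2]))
```

```text
bash:   616 Killed                     python3 - <<'E'
from mv import *; from fit import *
s=arm.state();print(s["t"],s["tcp_pos"],s["ee_rot"],s["dq"])
c=arm.capture("wrist"); np.save("w2.npy",c,allow_pickle=True); save(c,"w2")
P,u,v=cloud(c)
S=P[(P[:,0]>.43)&(P[:,0]<.69)&(P[:,1]>.10)&(P[:,1]<.29)&(P[:,2]>.03)&(P[:,2]<.2)]
S=S[::max(1,len(S)//15000)]
n,up,y,m,q,r,k=stand(S); ctr=m+up*r[0][0]/1000+y*r[0][1]/1000
print(k,"n",n,np.degrees(np.arccos(n[2])),"yaw",np.degrees(np.arctan2(up[1],up[0])),r,"ctr",ctr,np.percentile(q,[.5,99.5],0)*1000)
h=(P-ctr)@n; X=(P-ctr)@up; Y=(P-ctr)@y
inb=(abs(Y)<.056)&(abs(X)<.13)
for lo,hi in((.004,.03),(.017,.023),(.0235,.029)):
    b=inb&(h>lo)&(h<hi)&(X>0); print(lo,b.sum(), X[b].min() if b.any() else 0,X[b].max() if b.any() else 0,np.median(X[b]),Y[b].min(),Y[b].max(),np.median(Y[b]),np.percentile(u[b],[0,100]),np.percentile(v[b],[0,100]))
for m in arm.masks_of(c,"tape"): print("tape",m["confidence"],m["extent"])
w=np.load("w1.npy",allow_pickle=True).item()
P,u,v=cloud(w); b=(P[:,0]>.40)&(P[:,0]<.63)&(P[:,1]>.39)&(P[:,1]<.50)&(P[:,2]>.003)&(P[:,2]<.035)&(u>280)&(u<360)&(v>145)&(v<290)
a=P[b]; rr=cv2.minAreaRect((a[:,:2]*1000).astype(np.float32)); print("carrier",len(a),rr)
t=a[(a[:,2]>.02)];print("block",len(t),cv2.minAreaRect((t[:,:2]*1000).astype(np.float32)),np.median(t[:,2]))
E
```

View pics/w2.png

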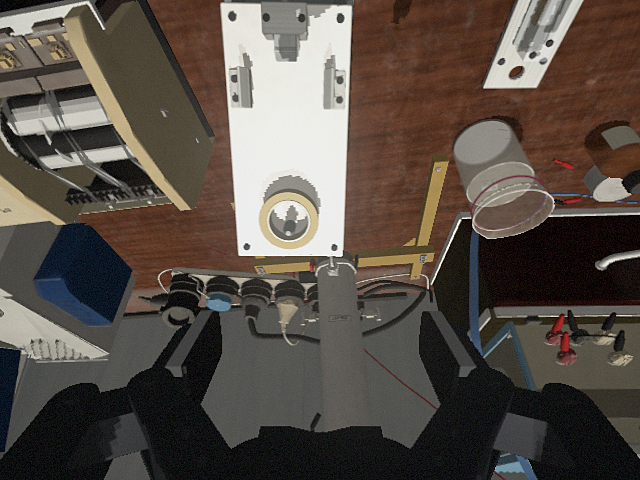

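The wrist view now shows the panel (white, 222-350 wide), the tape ring centred at (291,222) with the peg in it, the bolt at (287,32) and the cheeks at (240,87) and (337,87). My SVD ran out of memory, so I'll fix that.

```bash
sed -i 's/svd(I-m)/svd(I-m,full_matrices=False)/' fit.py
cat > an.py <<'E'
from mv import *; from fit import *
def panel(c):
    P,u,v=cloud(c)
    S=P[(P[:,0]>.43)&(P[:,0]<.69)&(P[:,1]>.10)&(P[:,1]<.29)&(P[:,2]>.03)&(P[:,2]<.2)]
    S=S[::max(1,len(S)//15000)]
    n,up,y,m,q,r,k=stand(S); ctr=m+up*r[0][0]/1000+y*r[0][1]/1000
    print(k,"n",n,np.degrees(np.arccos(n[2])),"yaw",np.degrees(np.arctan2(up[1],up[0])),r,"ctr",ctr,np.percentile(q,[.5,99.5],0)*1000)
    return P,u,v,n,up,y,ctr
E
python3 - <<'E'
from an import *
s=arm.state();print(s["t"],s["tcp_pos"],s["ee_rot"])
c=np.load("w2.npy",allow_pickle=True).item()
P,u,v,n,up,y,ctr=panel(c)
h=(P-ctr)@n; X=(P-ctr)@up; Y=(P-ctr)@y
inb=(abs(Y)<.056)&(abs(X)<.13)
for lo,hi in((.004,.03),(.017,.022),(.0235,.029)):
    b=inb&(h>lo)&(h<hi)&(X>0)
    if b.any(): print(lo,b.sum(), "X",X[b].min(),X[b].max(),np.median(X[b]),"Y",Y[b].min(),Y[b].max(),np.median(Y[b]),"uv",u[b].min(),u[b].max(),v[b].min(),v[b].max())
w=np.load("w1.npy",allow_pickle=True).item()
P,u,v=cloud(w); b=(P[:,0]>.40)&(P[:,0]<.63)&(P[:,1]>.39)&(P[:,1]<.50)&(P[:,2]>.003)&(P[:,2]<.035)&(u>280)&(u<360)&(v>145)&(v<290)
a=P[b]; rr=cv2.minAreaRect((a[:,:2]*1000).astype(np.float32)); print("carrier",len(a),rr)
t=a[(a[:,2]>.02)];print("block",len(t),cv2.minAreaRect((t[:,:2]*1000).astype(np.float32)),np.median(t[:,2]))
E
```

```text
2.35 [0.4983 0.2387 0.3302] [[-0.8095  0.1586  0.5653]
 [ 0.1305  0.9873 -0.0902]
 [-0.5724  0.0008 -0.8199]]
24544 n [-0.5654  0.1007  0.8187] 35.047509661445226 yaw -10.103072358334078 ((11.83734130859375, -0.4620552062988281), (230.1178436279297, 112.78302764892578), 0.013137681409716606) ctr [0.5675 0.1945 0.1128] [[-101.6516  -55.6627]
 [ 124.5879   55.2252]]
0.004 2019 X 0.0415760909257638 0.09917684445570396 0.07289643828472281 Y -0.028180237535838242 0.029410746465879857 0.0007249255837429485 uv 259 318 189 248
0.017 1615 X 0.041680850071909754 0.09917684445570396 0.06975251334846659 Y -0.02805595369076491 0.029410746465879857 0.0006745254194502352 uv 259 318 191 248
0.0235 49 X 0.0754322871941116 0.08304754897069144 0.07909791273920867 Y -0.0033917100505145236 0.004378581862942304 0.000686331259626051 uv 284 292 227 235
carrier 5376 ((528.6569213867188, 449.63934326171875), (60.00764465332031, 170.23828125), 80.8175048828125)
block 1019 ((530.62060546875, 449.30694580078125), (24.499324798583984, 84.85638427734375), 81.04399108886719) 0.02861246073695304
```

```bash
cat >> mv.py <<'E'
CTR=np.array([.5675,.1945,.1128]); SY=-10.1; T=tilt(SY,35.); N=-T[:,2]; UP=-T[:,0]; YY=T[:,1]
PEG=CTR+.0792*UP+.0005*YY
def pan(x,y,h): return PEG+x*UP+y*YY+h*N   # peg_root frame
E
python3 - <<'E'
from mv import *
s=arm.state();print(s["t"],s["joints"])
legs([(pan(-.009,0,.08),T),(pan(-.009,0,.0175),T),(pan(-.009,0,.09),T)])
E
```

```text
2.35 [-50.3703   1.3256   6.5318 117.4739  39.3953  45.7286  12.7162]
[ -0.0149, -0.0648, 0.2825, 0.0132, -0.0018, 0.0172 ] rows>=3.5  -> [0.579  0.193  0.2186]
[ -0.0000, 0.0000, 0.1250, 0.0000, 0.0000, 0.0000 ] rows>=1.5  -> [0.6143 0.1867 0.1674]
[ 0.0000, 0.0000, -0.1450, 0.0000, 0.0000, 0.0000 ] rows>=1.7  -> [0.5734 0.194  0.2268]
```

Request:
drive_tool(plan=[[-0.015,-0.065,0.2825,0.013,-0.002,0.017],[-0.015,-0.065,0.2825,0.013,-0.002,0.017],[-0.015,-0.065,0.2825,0.013,-0.002,0.017],[-0.015,-0.065,0.2825,0.013,-0.002,0.017],[-0.015,-0.065,0.2825,0.013,-0.002,0.017]])

```text
t: 2.77
tcp_pos: [0.5806, 0.1894, 0.2144]
ee_rot: [[-0.808, 0.181, 0.56], [0.144, 0.984, -0.109], [-0.571, -0.007, -0.821]]
contact_force: [-0.2, -0.7, -0.2]
gripper_width: 0.0849
gripper_force: 0.0
```

Request:
drive_tool(plan=[[-0.015,-0.065,0.2825,0.013,-0.002,0.017]])

```text
t: 2.85
tcp_pos: [0.6044, 0.184, 0.1907]
ee_rot: [[-0.8, 0.186, 0.571], [0.156, 0.982, -0.102], [-0.58, 0.008, -0.815]]
contact_force: [1.3, 1.1, 1.5]
gripper_width: 0.0848
gripper_force: 0.0
```

Run:
```python
from mv import *
s=arm.state();print(s["t"],s["tcp_pos"])
legs([(pan(-.009,0,.0175),T)])
```

```text
2.85 [0.6044 0.184  0.1907]
[ 0.0120, 0.0086, 0.0487, -0.0004, 0.0097, -0.0172 ] rows>=0.6  -> [0.6143 0.1867 0.1674]
```

Request:
drive_tool(plan=[[0,0,0,0,0,0],[0,0,0,0,0,0]])

```text
t: 3.02
tcp_pos: [0.603, 0.1784, 0.1853]
ee_rot: [[-0.804, 0.193, 0.563], [0.156, 0.981, -0.114], [-0.574, -0.004, -0.819]]
contact_force: [-0.2, 0.3, -0.9]
gripper_width: 0.0851
gripper_force: 0.0
```

Run:
```python
from mv import *
s=arm.state();print(s["t"],s["tcp_pos"],s["dq"])
legs([(pan(-.009,0,.0175),T)])
```

```text
3.0167 [0.603  0.1784 0.1853] [-0.6155 -3.5449 -1.1537 -0.5411 -0.0897 -0.0806  0.1594]
[ 0.0049, 0.0207, 0.0402, -0.0174, 0.0011, -0.0162 ] rows>=0.5  -> [0.6143 0.1867 0.1674]
```

Correct sideways first, then descend and close.

Request:
drive_tool(plan=[[0.005,0.0207,0,-0.017,0.001,-0.016],[0.005,0.0207,0.02,-0.017,0.001,-0.016],[0.005,0.0207,0.0402,-0.017,0.001,-0.016],[0.005,0.0207,0.0402,-0.017,0.001,-0.016],[0.005,0.0207,0.0402,-0.017,0.001,-0.016]])

```text
t: 3.43
tcp_pos: [0.6141, 0.1851, 0.1685]
ee_rot: [[-0.805, 0.177, 0.566], [0.146, 0.984, -0.101], [-0.575, 0.001, -0.818]]
contact_force: [0.8, -0.2, 0.7]
gripper_width: 0.0848
gripper_force: 0.0
```

Request:
drive_tool(plan=[[0,0,0,0,0,0],[0,0,0,0,0,0],[0,0,0,0,0,0],[0,0,0,0,0,0],[0,0,0,0,0,0]], claw=40, grip_force=35)

```text
t: 3.85
tcp_pos: [0.6139, 0.1853, 0.1693]
ee_rot: [[-0.805, 0.177, 0.567], [0.146, 0.984, -0.1], [-0.575, 0.002, -0.818]]
contact_force: [-4.7, -0.1, 5.2]
gripper_width: 0.056
gripper_force: 36.3
```

Run:
```python
from mv import *
s=arm.state();print(s["t"],s["tcp_pos"],s["contact_force"],s["gripper_width"],s["gripper_force"],(s["tcp_pos"]-PEG)@np.c_[UP,YY,N])
legs([(pan(-.009,0,.10),T),((.56,.15,.32),down(-10)),((.52,0,.33),down(-20)),((.47,-.34,.30),down(-30)),((.45,-.36,.10),down(-30))],(pan(-.009,0,.0175),T))
```

```text
3.85 [0.6139 0.1853 0.1693] [-4.7296 -0.0588  5.239 ] 0.05600909385923881 36.27418202050535 [-0.0081 -0.0014  0.0192]
[ 0.0000, -0.0000, -0.1650, 0.0000, 0.0000, 0.0000 ] rows>=2.0  -> [0.5677 0.195  0.235 ]
[ -0.0490, -0.0456, -0.0695, -0.0003, 0.3889, -0.0011 ] rows>=2.4  -> [0.5639 0.1725 0.2775]
[ -0.0258, -0.0456, -0.0810, -0.0003, 0.3889, -0.0011 ] rows>=2.4  -> [0.56 0.15 0.32]
[ 0.0267, -0.3093, -0.0200, 0.0000, 0.0000, 0.2222 ] rows>=3.7  -> [0.52 0.   0.33]
[ -0.0693, -0.3366, 0.0300, 0.0000, 0.0000, 0.1111 ] rows>=4.1  -> [ 0.495 -0.17   0.315]
[ -0.0984, -0.3293, 0.0300, 0.0000, 0.0000, 0.1111 ] rows>=4.1  -> [ 0.47 -0.34  0.3 ]
[ 0.0073, -0.0273, 0.2000, 0.0000, 0.0000, 0.0000 ] rows>=2.4  -> [ 0.46 -0.35  0.2 ]
[ 0.0073, -0.0273, 0.2000, 0.0000, 0.0000, 0.0000 ] rows>=2.4  -> [ 0.45 -0.36  0.1 ]
```

Request:
drive_tool(plan=[[0,0,-0.055,0,0,0],[0,0,-0.11,0,0,0],[0,0,-0.165,0,0,0],[0,0,-0.165,0,0,0]])

```text
t: 4.18
tcp_pos: [0.567, 0.1955, 0.2403]
ee_rot: [[-0.803, 0.174, 0.57], [0.147, 0.985, -0.095], [-0.578, 0.008, -0.816]]
contact_force: [0.0, 1.3, -1.5]
gripper_width: 0.0555
gripper_force: 45.0
```

Request:
drive_tool(plan=[[-0.016,-0.015,-0.023,0,0.13,0],[-0.033,-0.03,-0.046,0,0.26,0],[-0.049,-0.0456,-0.0695,0,0.389,0],[-0.049,-0.0456,-0.0695,0,0.389,0]])

```text
t: 4.52
tcp_pos: [0.5648, 0.1699, 0.2811]
ee_rot: [[-0.938, 0.178, 0.298], [0.171, 0.984, -0.049], [-0.302, 0.005, -0.953]]
contact_force: [0.3, -0.3, -0.3]
gripper_width: 0.0557
gripper_force: 45.0
```

Request:
drive_tool(plan=[[-0.009,-0.015,-0.027,0,0.13,0],[-0.017,-0.03,-0.054,0,0.26,0],[-0.026,-0.0456,-0.081,0,0.389,0],[-0.026,-0.0456,-0.081,0,0.389,0]])

```text
t: 4.85
tcp_pos: [0.5642, 0.1444, 0.323]
ee_rot: [[-0.983, 0.185, 0.006], [0.185, 0.983, 0.001], [-0.006, 0.002, -1.0]]
contact_force: [2.1, -0.2, 0.0]
gripper_width: 0.0557
gripper_force: 45.0
```

Request:
drive_tool(plan=[[0.007,-0.077,-0.005,0,0,0.056],[0.014,-0.155,-0.01,0,0,0.111],[0.02,-0.232,-0.015,0,0,0.167],[0.0267,-0.3093,-0.02,0,0,0.222],[0.0267,-0.3093,-0.02,0,0,0.222]])

```text
t: 5.27
tcp_pos: [0.5166, -0.0105, 0.33]
ee_rot: [[-0.934, 0.358, 0.002], [0.358, 0.934, -0.004], [-0.004, -0.003, -1.0]]
contact_force: [0.9, -0.1, -0.1]
gripper_width: 0.0559
gripper_force: 45.0
```

Request:
drive_tool(plan=[[-0.017,-0.084,0,0,0,0.028],[-0.035,-0.168,0,0,0,0.056],[-0.052,-0.252,0,0,0,0.083],[-0.069,-0.3366,0,0,0,0.111],[-0.069,-0.3366,0,0,0,0.111]])

```text
t: 5.68
tcp_pos: [0.4903, -0.1795, 0.3294]
ee_rot: [[-0.9, 0.437, 0.001], [0.437, 0.9, -0.005], [-0.003, -0.004, -1.0]]
contact_force: [-1.3, -0.5, -0.4]
gripper_width: 0.0559
gripper_force: 45.0
```

Request:
drive_tool(plan=[[-0.025,-0.08,0,0,0,0.028],[-0.05,-0.165,0,0,0,0.056],[-0.074,-0.247,0,0,0,0.083],[-0.098,-0.329,0,0,0,0.111],[-0.098,-0.329,0,0,0,0.111]])

```text
t: 6.1
tcp_pos: [0.4638, -0.3486, 0.329]
ee_rot: [[-0.858, 0.513, -0.001], [0.513, 0.858, -0.006], [-0.002, -0.005, -1.0]]
contact_force: [-0.8, -1.4, -1.0]
gripper_width: 0.0559
gripper_force: 45.0
```

Run:
```python
from mv import *
s=arm.state();print(s["t"],s["tcp_pos"],s["ee_rot"],s["contact_force"],s["gripper_width"],s["gripper_force"],s["joints"])
c=arm.capture("wrist");save(c,"w3")
P,u,v=cloud(c); b=(P[:,0]>.36)&(P[:,0]<.55)&(P[:,1]>-.46)&(P[:,1]<-.27); Q=P[b]; print(b.sum(), np.percentile(Q[:,2],[1,50,99,100]))
legs([((.45,-.36,.12),down(-30)),((.45,-.36,.035),down(-30))])
```

```text
6.1 [ 0.4638 -0.3486  0.329 ] [[-0.8585  0.5129 -0.0009]
 [ 0.5129  0.8584 -0.0056]
 [-0.0021 -0.0053 -1.    ]] [-0.7939 -1.4448 -1.0465] 0.05592332844510194 45.02732404468473 [10.9949 14.9972 27.1571 96.3753 -6.9057 70.1975 98.8297]
81236 [-0.0015  0.3679  0.4038  0.4069]
[ 0.0059, -0.0190, 0.2088, -0.0018, 0.0006, -0.0078 ] rows>=2.5  -> [ 0.4574 -0.353   0.2244]
[ 0.0059, -0.0192, 0.2088, -0.0018, 0.0006, -0.0078 ] rows>=2.5  -> [ 0.45 -0.36  0.12]
[ 0.0000, 0.0000, 0.1700, 0.0000, 0.0000, 0.0000 ] rows>=2.0  -> [ 0.45  -0.36   0.035]
```

View pics/w3.png

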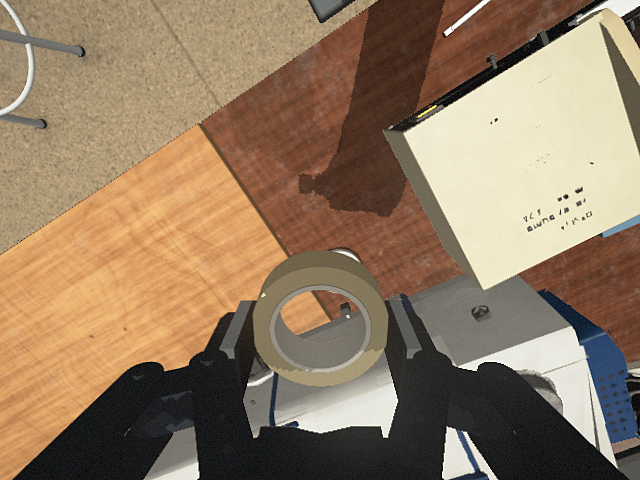

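The tape is held squarely between the fingers (320,320). The desk below is clear.

Request:
drive_tool(plan=[[0.002,-0.007,0.07,0,0,0],[0.004,-0.013,0.14,0,0,0],[0.006,-0.019,0.209,0,0,0],[0.006,-0.019,0.209,0,0,0]])

```text
t: 6.48
tcp_pos: [0.4569, -0.343, 0.2182]
ee_rot: [[-0.865, 0.501, -0.011], [0.501, 0.865, 0.008], [0.013, 0.002, -1.0]]
contact_force: [0.5, 0.5, -1.3]
gripper_width: 0.0561
gripper_force: 45.0
```

Request:
drive_tool(plan=[[0.002,-0.007,0.07,0,0,0],[0.004,-0.013,0.14,0,0,0],[0.006,-0.019,0.209,0,0,0],[0.006,-0.019,0.209,0,0,0],[0.006,-0.019,0.209,0,0,0]])

```text
t: 6.9
tcp_pos: [0.4536, -0.3529, 0.1211]
ee_rot: [[-0.865, 0.502, 0.0], [0.502, 0.865, 0.002], [0.001, 0.002, -1.0]]
contact_force: [1.1, -0.0, -0.6]
gripper_width: 0.0555
gripper_force: 45.0
```

Run:
```python
from mv import *
s=arm.state();print(s["t"],s["tcp_pos"],s["contact_force"])
legs([((.45,-.36,.022),down(-30)),((.45,-.36,.2),down(-30)),((.50,-.17,.30),down(-25)),((.53,0,.32),down(-20)),((.56,.2,.35),down(-12)),((.52,.45,.30),down(-9.1))])
```

```text
6.9 [ 0.4536 -0.3529  0.1211] [ 1.1394 -0.0002 -0.6479]
[ -0.0011, -0.0163, 0.1982, 0.0027, -0.0015, -0.0023 ] rows>=2.4  -> [ 0.45  -0.36   0.022]
[ 0.0000, 0.0000, -0.3560, 0.0000, 0.0000, 0.0000 ] rows>=4.3  -> [ 0.45 -0.36  0.2 ]
[ 0.0517, 0.1895, -0.1000, 0.0000, 0.0000, -0.0556 ] rows>=2.6  -> [ 0.475 -0.265  0.25 ]
[ 0.0434, 0.1916, -0.1000, 0.0000, 0.0000, -0.0556 ] rows>=2.6  -> [ 0.5  -0.17  0.3 ]
[ 0.0893, 0.3335, -0.0400, 0.0000, 0.0000, -0.1111 ] rows>=4.2  -> [0.53 0.   0.32]
[ 0.0402, 0.1982, -0.0300, 0.0000, 0.0000, -0.0889 ] rows>=2.5  -> [0.545 0.1   0.335]
[ 0.0263, 0.2005, -0.0300, 0.0000, 0.0000, -0.0889 ] rows>=2.5  -> [0.56 0.2  0.35]
[ 0.0911, 0.2362, 0.0500, 0.0000, 0.0000, -0.0322 ] rows>=3.1  -> [0.54  0.325 0.325]
[ 0.0851, 0.2385, 0.0500, 0.0000, 0.0000, -0.0322 ] rows>=3.1  -> [0.52 0.45 0.3 ]
```

Request:
drive_tool(plan=[[0,-0.008,0.07,0,0,0],[0,-0.016,0.13,0,0,0],[0,-0.016,0.165,0,0,0],[0,-0.016,0.185,0,0,0],[0,-0.016,0.195,0,0,0]])

```text
t: 7.32
tcp_pos: [0.4512, -0.3612, 0.0249]
ee_rot: [[-0.865, 0.502, 0.004], [0.502, 0.865, 0.0], [-0.004, 0.002, -1.0]]
contact_force: [0.6, -0.4, -0.8]
gripper_width: 0.0557
gripper_force: 45.0
```

Request:
drive_tool(plan=[[0,0,0,0,0,0],[0,0,0,0,0,0]])

```text
t: 7.48
tcp_pos: [0.4509, -0.3617, 0.0255]
ee_rot: [[-0.865, 0.502, 0.005], [0.502, 0.865, -0.0], [-0.004, 0.002, -1.0]]
contact_force: [-0.3, 0.2, -0.7]
gripper_width: 0.0558
gripper_force: 45.0
```

Request:
drive_tool(plan=[[0,0,0,0,0,0],[0,0,0,0,0,0],[0,0,0,0,0,0],[0,0,0,0,0,0]], claw=80)

```text
t: 7.82
tcp_pos: [0.4497, -0.3612, 0.0243]
ee_rot: [[-0.865, 0.503, 0.003], [0.503, 0.865, 0.001], [-0.002, 0.002, -1.0]]
contact_force: [0.7, 0.2, -0.8]
gripper_width: 0.0804
gripper_force: 0.0
```

Request:
drive_tool(plan=[[0,0,-0.04,0,0,0],[0,0,-0.12,0,0,0],[0,0,-0.2,0,0,0],[0,0,-0.28,0,0,0],[0,0,-0.35,0,0,0]])

```text
t: 8.23
tcp_pos: [0.449, -0.3616, 0.2014]
ee_rot: [[-0.864, 0.503, 0.003], [0.503, 0.864, 0.0], [-0.002, 0.002, -1.0]]
contact_force: [0.5, -0.2, -0.7]
gripper_width: 0.0798
gripper_force: 0.0
```

Run:
```python
from mv import *
s=arm.state();print(s["t"],s["tcp_pos"],s["contact_force"])
c=arm.capture("wrist");P,u,v=cloud(c)
for m in arm.masks_of(c,"tape")[:1]:
    P,u,v=cloud(c,m["pixels"]); print(m["confidence"],m["extent"],np.median(P,0),np.percentile(P,[3,97],0))
    P=P[(abs(P[:,2]-np.median(P[:,2]))<.01)]; q=P-P.mean(0); print(np.linalg.svd(q,full_matrices=False)[2][2])
legs([((.50,-.17,.30),down(-25)),((.53,0,.32),down(-20)),((.56,.2,.35),down(-12)),((.52,.45,.30),down(-9.1))])
```

```text
8.2333 [ 0.449  -0.3616  0.2014] [ 0.5456 -0.1524 -0.7021]
0.71 [291.5, 186.6, 62.1, 59.9] [ 0.4509 -0.3605  0.0194] [[ 0.4229 -0.3868  0.0005]
 [ 0.4762 -0.3343  0.021 ]]
[-0.0013  0.0036  1.    ]
[ 0.0546, 0.1921, -0.0951, 0.0007, 0.0087, -0.0578 ] rows>=2.7  -> [ 0.4759 -0.267   0.2526]
[ 0.0465, 0.1944, -0.0949, 0.0007, 0.0087, -0.0578 ] rows>=2.7  -> [ 0.5  -0.17  0.3 ]
[ 0.0893, 0.3335, -0.0400, 0.0000, 0.0000, -0.1111 ] rows>=4.2  -> [0.53 0.   0.32]
[ 0.0402, 0.1982, -0.0300, 0.0000, 0.0000, -0.0889 ] rows>=2.5  -> [0.545 0.1   0.335]
[ 0.0263, 0.2005, -0.0300, 0.0000, 0.0000, -0.0889 ] rows>=2.5  -> [0.56 0.2  0.35]
[ 0.0911, 0.2362, 0.0500, 0.0000, 0.0000, -0.0322 ] rows>=3.1  -> [0.54  0.325 0.325]
[ 0.0851, 0.2385, 0.0500, 0.0000, 0.0000, -0.0322 ] rows>=3.1  -> [0.52 0.45 0.3 ]
```

The tape lies flat on the desk. On to the carrier.

Request:
drive_tool(plan=[[0.018,0.064,-0.05,0,0,-0.019],[0.036,0.128,-0.08,0,0.004,-0.038],[0.055,0.192,-0.095,0,0.008,-0.058],[0.055,0.192,-0.095,0,0.008,-0.058]])

```text
t: 8.67
tcp_pos: [0.4768, -0.2575, 0.2475]
ee_rot: [[-0.891, 0.453, -0.0], [0.453, 0.891, 0.008], [0.004, 0.007, -1.0]]
contact_force: [0.7, 1.4, -0.9]
gripper_width: 0.0799
gripper_force: 0.0
```

Request:
drive_tool(plan=[[0.016,0.065,-0.032,0,0.003,-0.019],[0.032,0.13,-0.064,0,0.006,-0.038],[0.047,0.194,-0.095,0,0.009,-0.058],[0.047,0.194,-0.095,0,0.009,-0.058]])

```text
t: 9.0
tcp_pos: [0.5012, -0.1608, 0.2963]
ee_rot: [[-0.911, 0.412, -0.005], [0.411, 0.911, 0.011], [0.009, 0.008, -1.0]]
contact_force: [0.2, 0.7, -0.8]
gripper_width: 0.0799
gripper_force: 0.0
```

Request:
drive_tool(plan=[[0.022,0.083,-0.01,0,0,-0.028],[0.044,0.167,-0.02,0,0,-0.056],[0.067,0.25,-0.03,0,0,-0.083],[0.0893,0.3335,-0.04,0,0,-0.111],[0.0893,0.3335,-0.04,0,0,-0.111]])

```text
t: 9.42
tcp_pos: [0.5286, 0.0107, 0.3151]
ee_rot: [[-0.944, 0.33, -0.01], [0.33, 0.944, 0.012], [0.013, 0.008, -1.0]]
contact_force: [-0.6, 0.7, -0.1]
gripper_width: 0.0802
gripper_force: 0.0
```

Request:
drive_tool(plan=[[0.017,0.1,-0.015,0,0,-0.045],[0.034,0.16,-0.03,0,0,-0.09],[0.05,0.24,-0.045,0,0,-0.13],[0.067,0.32,-0.06,0,0,-0.178],[0.067,0.397,-0.06,0,0,-0.178]])

```text
t: 9.83
tcp_pos: [0.5641, 0.2025, 0.3475]
ee_rot: [[-0.979, 0.204, -0.009], [0.204, 0.979, 0.009], [0.011, 0.007, -1.0]]
contact_force: [1.2, 0.4, 0.8]
gripper_width: 0.0801
gripper_force: 0.0
```

Request:
drive_tool(plan=[[0.044,0.08,0.02,0,0,-0.013],[0.088,0.16,0.04,0,0,-0.026],[0.132,0.24,0.06,0,0,-0.039],[0.17,0.32,0.08,0,0,-0.052],[0.176,0.395,0.1,0,0,-0.065]])

```text
t: 10.25
tcp_pos: [0.5167, 0.3985, 0.3013]
ee_rot: [[-0.988, 0.155, -0.012], [0.155, 0.988, 0.008], [0.013, 0.006, -1.0]]
contact_force: [1.2, -0.2, 0.5]
gripper_width: 0.0799
gripper_force: 0.0
```

Run:
```python
from mv import *
s=arm.state();print(s["t"],s["tcp_pos"],s["ee_rot"],s["joints"])
C=np.array([.5287,.4496]); a=np.radians(-9.05); g=C+.0025*np.array([np.cos(a),np.sin(a)]); print("grip",g)
legs([((g[0],g[1],.10),down(-9.05)),((g[0],g[1],.024),down(-9.05))])
```

```text
10.25 [0.5167 0.3985 0.3013] [[-0.9879  0.1549 -0.0117]
 [ 0.1548  0.9879  0.0077]
 [ 0.0127  0.0058 -0.9999]] [-42.5269  22.625    2.1368  87.3248  -1.6906  70.295   41.1107]
grip [0.5312 0.4492]
[ -0.0090, 0.0512, 0.2015, 0.0037, -0.0081, 0.0016 ] rows>=2.5  -> [0.5239 0.4238 0.2007]
[ -0.0076, 0.0518, 0.2014, 0.0037, -0.0081, 0.0016 ] rows>=2.5  -> [0.5312 0.4492 0.1   ]
[ 0.0000, 0.0000, 0.1520, 0.0000, 0.0000, 0.0000 ] rows>=1.8  -> [0.5312 0.4492 0.024 ]
```

Request:
drive_tool(plan=[[-0.003,0.03,0.07,0,-0.004,0],[-0.006,0.06,0.14,0.002,-0.008,0],[-0.01,0.08,0.21,0.004,-0.012,0.002],[-0.0166,0.103,0.29,0.0074,-0.016,0.003],[-0.0166,0.103,0.36,0.0074,-0.016,0.003]], claw=55)

```text
t: 10.67
tcp_pos: [0.5326, 0.4494, 0.1188]
ee_rot: [[-0.988, 0.157, 0.0], [0.157, 0.988, 0.0], [-0.0, 0.0, -1.0]]
contact_force: [-0.5, 0.6, -0.2]
gripper_width: 0.0548
gripper_force: 0.0
```

Request:
drive_tool(plan=[[0,0,0,0,0,0],[0,0,0,0,0,0]])

```text
t: 10.83
tcp_pos: [0.5322, 0.4461, 0.1196]
ee_rot: [[-0.987, 0.159, -0.003], [0.159, 0.987, -0.004], [0.002, -0.005, -1.0]]
contact_force: [-0.3, -0.2, 0.0]
gripper_width: 0.055
gripper_force: 0.0
```

Run:
```python
from an import *
s=arm.state();print(s["t"],s["tcp_pos"],s["ee_rot"])
C=np.array([.5287,.4496]); a=np.radians(-9.05); g=C+.0025*np.array([np.cos(a),np.sin(a)])
c=arm.capture("wrist"); P,u,v=cloud(c)
b=(P[:,0]>.42)&(P[:,0]<.64)&(P[:,1]>.40)&(P[:,1]<.50)&(P[:,2]>.0235)&(P[:,2]<.033); t=P[b]; print("block",b.sum(),cv2.minAreaRect((t[:,:2]*1000).astype(np.float32)),np.median(t,0))
legs([((g[0],g[1],.024),down(-9.05))])
```

```text
10.8333 [0.5322 0.4461 0.1196] [[-0.9872  0.1594 -0.0028]
 [ 0.1594  0.9872 -0.0044]
 [ 0.002  -0.0048 -1.    ]]
block 3697 ((530.8123168945312, 449.2484436035156), (24.395414352416992, 85.47602844238281), 80.74784851074219) [0.5246 0.4499 0.0286]
[ 0.0063, 0.0032, 0.1974, -0.0003, 0.0021, -0.0034 ] rows>=2.4  -> [0.5312 0.4492 0.024 ]
```

Request:
drive_tool(plan=[[0.006,0.004,0.06,0,0.002,-0.003],[0.006,0.004,0.12,0,0.002,-0.003],[0.006,0.004,0.17,0,0.002,-0.003],[0.006,0.004,0.197,0,0.002,-0.003],[0.006,0.004,0.197,0,0.002,-0.003]])

```text
t: 11.3
tcp_pos: [0.5306, 0.4492, 0.0232]
ee_rot: [[-0.988, 0.157, -0.001], [0.158, 0.988, -0.001], [0.001, -0.001, -1.0]]
contact_force: [-0.1, -1.1, -0.1]
gripper_width: 0.0547
gripper_force: 0.0
```

Request:
drive_tool(plan=[[0,0,0,0,0,0],[0,0,0,0,0,0],[0,0,0,0,0,0],[0,0,0,0,0,0],[0,0,0,0,0,0]], claw=10, grip_force=60)

```text
t: 11.72
tcp_pos: [0.5323, 0.4511, 0.0269]
ee_rot: [[-0.988, 0.157, 0.004], [0.157, 0.988, 0.003], [-0.003, 0.003, -1.0]]
contact_force: [0.2, -1.6, 6.0]
gripper_width: 0.0221
gripper_force: 62.3
```

Run:
```python
from mv import *
s=arm.state();print(s["t"],s["tcp_pos"],s["ee_rot"],s["contact_force"],s["gripper_width"],s["gripper_force"])
```

```text
11.7167 [0.5323 0.4511 0.0269] [[-0.9876  0.1571  0.0036]
 [ 0.1571  0.9876  0.0029]
 [-0.0031  0.0034 -1.    ]] [ 0.2153 -1.6245  6.0418] 0.02214743755560505 62.27902293205261
```

Request:
drive_tool(plan=[[0,0,-0.06,0,0,0],[0,0,-0.14,0,0,0],[0,0,-0.22,0,0,0],[0,0,-0.3,0,0,0],[0,0,-0.38,0,0,0]])

```text
t: 12.13
tcp_pos: [0.5303, 0.4498, 0.2163]
ee_rot: [[-0.988, 0.157, 0.0], [0.157, 0.988, 0.001], [-0.0, 0.001, -1.0]]
contact_force: [0.4, 1.0, -3.0]
gripper_width: 0.0228
gripper_force: 61.1
```

Request:
drive_tool(plan=[[0,0,-0.06,0,0,0],[0,0,-0.14,0,0,0],[0,0,-0.16,0,0,0],[0,0,-0.16,0,0,0]])

```text
t: 12.47
tcp_pos: [0.532, 0.4513, 0.2992]
ee_rot: [[-0.988, 0.157, 0.007], [0.157, 0.988, 0.007], [-0.006, 0.008, -1.0]]
contact_force: [0.6, -0.7, -1.7]
gripper_width: 0.0227
gripper_force: 61.2
```

```bash
cat > held.py <<'E'
from an import *
def held(name,zr=(.0,.06)):
    s=arm.state(); c=arm.capture("wrist"); save(c,name); np.save(name+".npy",c,allow_pickle=True)
    R,p=s["ee_rot"],s["tcp_pos"]; P,u,v=cloud(c); L=(P-p)@R
    return s,c,L,u,v
E
python3 - <<'E'
from held import *
s,c,L,u,v=held("w4"); print(s["t"],s["tcp_pos"],s["ee_rot"],s["gripper_width"])
b=(abs(L[:,1])<.045)&(abs(L[:,0])<.12)&(L[:,2]>.012)&(L[:,2]<.035); q=L[b]
print(b.sum(),np.percentile(q,[0.5,50,99.5],0))
r=cv2.minAreaRect((q[:,:2]*1000).astype(np.float32)); print(r)
for lo,hi in((-.1,-.08),(.04,.06),(.06,.085)):
    k=(q[:,0]>lo)&(q[:,0]<hi); 
    if k.any(): print(lo,k.sum(),np.median(q[k],0),q[k][:,1].min(),q[k][:,1].max())
legs([(pan(-.05,0,.15),T)])
E
```

```text
12.4667 [0.532  0.4513 0.2992] [[-0.9876  0.1569  0.0068]
 [ 0.1569  0.9876  0.0068]
 [-0.0056  0.0077 -1.    ]] 0.02268842183658846
25692 [[-0.0733 -0.0298  0.0125]
 [ 0.0547 -0.0003  0.0202]
 [ 0.0884  0.0297  0.0229]]
((5.4239654541015625, -0.16593170166015625), (60.756980895996094, 166.76661682128906), 89.97422790527344)
0.04 6291 [0.0506 0.0001 0.0202] -0.030177680987190817 0.03009701721034277
0.06 9444 [ 0.073  -0.0003  0.0202] -0.03057115632051506 0.030085626703212267
[ -0.0141, -0.2454, 0.0424, 0.0054, -0.3877, 0.0111 ] rows>=3.0  -> [0.5187 0.3281 0.2739]
[ -0.0027, -0.2451, 0.0460, 0.0054, -0.3877, 0.0111 ] rows>=3.0  -> [0.5064 0.2059 0.2524]
```

View pics/w4.png

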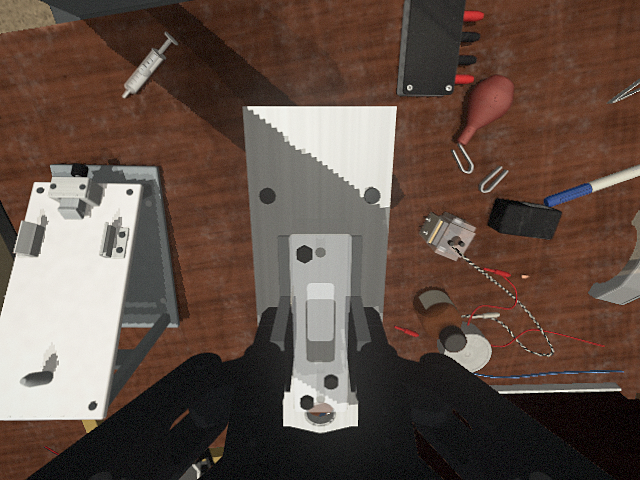

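The carrier is held square, with its plate at (320,200) and bare end at the top, and the bare peg shows at (35,378). I now compute the hang poses.

```bash
cat >> mv.py <<'E'
EYE_T=np.array([-.0645,-.0002,.0262])
def hang(x,h,d,y=0.):
    R=tilt(SY,35-d); return pan(x,y,h)-R@EYE_T,R
def rep():
    s=arm.state(); R,p=s["ee_rot"],s["tcp_pos"]; B=np.c_[UP,YY,N]
    print("t",s["t"],"F",s["contact_force"],"w",s["gripper_width"],s["gripper_force"]); print("eye",(p+R@EYE_T-PEG)@B,"edge",(p+R@(EYE_T+[.153,0,0])-PEG)@B)
E
python3 - <<'E'
from mv import *
rep()
legs([hang(-.001,.16,6.5),hang(-.001,.06,6.5)])
E
```

```text
t 12.5167 F [-0.2785  0.7338 -3.5385] w 0.022477131862408403 61.16811990737915
eye [-0.0028  0.246   0.1377] edge [-0.1283  0.2432  0.2252]
[ 0.0206, -0.2444, 0.0138, 0.0048, -0.3155, 0.0113 ] rows>=2.9  -> [0.5016 0.3313 0.2882]
[ 0.0213, -0.2446, 0.0095, 0.0048, -0.3155, 0.0113 ] rows>=2.9  -> [0.4722 0.2122 0.281 ]
[ -0.0226, 0.0000, 0.1987, 0.0000, 0.0000, 0.0000 ] rows>=2.4  -> [0.5287 0.2021 0.1991]
```

Request:
drive_tool(plan=[[0.007,-0.06,0.004,0.001,-0.08,0.003],[0.01,-0.12,0.007,0.002,-0.16,0.006],[0.015,-0.18,0.01,0.003,-0.24,0.009],[0.0206,-0.2444,0.0138,0.005,-0.3155,0.011],[0.0206,-0.2444,0.0138,0.005,-0.3155,0.011]])

```text
t: 12.93
tcp_pos: [0.4953, 0.3215, 0.2804]
ee_rot: [[-0.958, 0.17, 0.23], [0.161, 0.985, -0.057], [-0.237, -0.018, -0.971]]
contact_force: [-0.9, -1.8, -3.6]
gripper_width: 0.0228
gripper_force: 61.1
```

Request:
drive_tool(plan=[[0.005,-0.06,0.002,0.001,-0.08,0.003],[0.01,-0.12,0.005,0.002,-0.16,0.006],[0.015,-0.18,0.007,0.003,-0.24,0.009],[0.021,-0.2446,0.0095,0.005,-0.3155,0.011],[0.021,-0.2446,0.0095,0.005,-0.3155,0.011]])

```text
t: 13.35
tcp_pos: [0.4657, 0.2026, 0.2733]
ee_rot: [[-0.871, 0.181, 0.457], [0.153, 0.983, -0.099], [-0.467, -0.017, -0.884]]
contact_force: [-1.4, -0.5, -4.5]
gripper_width: 0.0225
gripper_force: 61.1
```

Request:
drive_tool(plan=[[0,0,0,0,0,0],[0,0,0,0,0,0]])

```text
t: 13.52
tcp_pos: [0.4715, 0.212, 0.2788]
ee_rot: [[-0.868, 0.175, 0.466], [0.152, 0.985, -0.086], [-0.474, -0.004, -0.881]]
contact_force: [0.3, 0.3, -1.4]
gripper_width: 0.0226
gripper_force: 61.1
```

Run:
```python
from mv import *
rep()
legs([hang(-.001,.06,6.5)])
```

```text
t 13.5167 F [ 0.2884  0.3325 -1.4379] w 0.02261361119988286 61.13361954689026
eye [-0.0029 -0.0002  0.1584] edge [-0.1548 -0.0006  0.1763]
[ -0.0266, 0.0011, 0.1954, -0.0044, -0.0050, 0.0036 ] rows>=2.4  -> [0.5287 0.2021 0.1991]
```

Request:
drive_tool(plan=[[-0.009,0,0.065,0,-0.005,0],[-0.018,0.001,0.13,-0.004,-0.005,0.003],[-0.0266,0.001,0.195,-0.004,-0.005,0.003],[-0.0266,0.001,0.195,-0.004,-0.005,0.003],[-0.0266,0.001,0.195,-0.004,-0.005,0.003]])

```text
t: 13.93
tcp_pos: [0.5298, 0.2021, 0.1982]
ee_rot: [[-0.866, 0.176, 0.469], [0.153, 0.984, -0.087], [-0.477, -0.003, -0.879]]
contact_force: [-0.1, -0.4, -1.6]
gripper_width: 0.0226
gripper_force: 61.0
```

Request:
drive_tool(plan=[[0,0,0,0,0,0],[0,0,0,0,0,0],[0,0,0,0,0,0]])

```text
t: 14.18
tcp_pos: [0.5295, 0.2031, 0.2018]
ee_rot: [[-0.864, 0.174, 0.473], [0.154, 0.985, -0.081], [-0.48, 0.003, -0.877]]
contact_force: [0.3, 0.2, -3.1]
gripper_width: 0.0226
gripper_force: 61.0
```

Run:
```python
from held import *
rep()
s,c,L,u,v=held("w5")
P=L@s["ee_rot"].T+s["tcp_pos"]; F=(P-PEG)@np.c_[UP,YY,N]
# catch/cheeks and panel check
b=(abs(F[:,2])<.004)&(abs(F[:,1])<.056)&(F[:,0]>-.19)&(F[:,0]<.03); print("panel pts",b.sum(),np.median(F[b][:,2]))
b=(abs(F[:,1])<.05)&(F[:,0]>-.2)&(F[:,0]<-.1)&(F[:,2]>.008)&(F[:,2]<.03)
for nm,k in(("left",b&(F[:,1]>.02)),("right",b&(F[:,1]<-.02)),("bolt",b&(abs(F[:,1])<.02))):
    if k.any(): print(nm,k.sum(),np.percentile(F[k],[2,50,98],0).round(4).tolist())
b=(abs(L[:,1])<.045)&(abs(L[:,0])<.12)&(L[:,2]>.012)&(L[:,2]<.035); print(np.percentile(L[b],[.5,50,99.7],0))
legs([hang(-.001,.035,6.5),hang(-.001,.006,6.5)])
```

```text
t 14.1833 F [ 0.3472  0.2075 -3.0805] w 0.02259789598168852 61.022164821624756
eye [0.0012 0.0012 0.0621] edge [-0.1509  0.0012  0.0789]
panel pts 12587 -7.435041714866799e-05
right 11 [[-0.1251, -0.0418, 0.019], [-0.1154, -0.0412, 0.0195], [-0.1125, -0.0409, 0.0208]]
bolt 4065 [[-0.1987, -0.0176, 0.0143], [-0.1768, -0.0005, 0.0249], [-0.1609, 0.0166, 0.0269]]
[[-0.0733 -0.0298  0.0127]
 [ 0.0546 -0.0002  0.0204]
 [ 0.0883  0.0298  0.0243]]
[ -0.0018, -0.0019, 0.0539, 0.0034, 0.0042, -0.0006 ] rows>=0.6  -> [0.5428 0.1996 0.1786]
[ -0.0066, 0.0000, 0.0576, 0.0000, 0.0000, 0.0000 ] rows>=0.7  -> [0.5592 0.1967 0.1548]
```

View pics/w5.png

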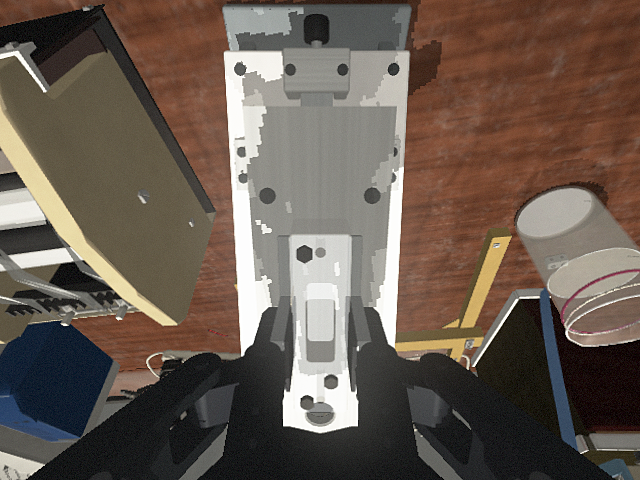

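The plate hovers centred over the panel, with the bolt at (317,75) just past the plate's lower edge. Descending.

Request:
drive_tool(plan=[[-0.002,-0.002,0.027,0.003,0.004,0],[-0.002,-0.002,0.054,0.003,0.004,0],[-0.002,-0.002,0.054,0.003,0.004,0],[-0.002,-0.002,0.054,0.003,0.004,0]])

```text
t: 14.57
tcp_pos: [0.5425, 0.1986, 0.1776]
ee_rot: [[-0.866, 0.177, 0.468], [0.155, 0.984, -0.085], [-0.476, -0.002, -0.879]]
contact_force: [-0.2, 0.3, -2.8]
gripper_width: 0.0226
gripper_force: 61.0
```

Run:
```python
from mv import *
rep()
legs([hang(-.001,.015,6.5),hang(-.001,.004,6.5)])
```

```text
t 14.5667 F [-0.2482  0.3046 -2.7943] w 0.022620092832880027 60.99326848983765
eye [-0.0017 -0.0011  0.0342] edge [-0.1537 -0.0011  0.0517]
[ -0.0057, 0.0022, 0.0381, -0.0026, -0.0016, -0.0005 ] rows>=0.5  -> [0.5541 0.1976 0.1622]
[ -0.0025, 0.0000, 0.0219, 0.0000, 0.0000, 0.0000 ] rows>=0.3  -> [0.5603 0.1965 0.1532]
```

Request:
drive_tool(plan=[[-0.003,0.001,0.01,0,0,0],[-0.004,0.001,0.02,0,0,0],[-0.004,0.001,0.03,0,0,0],[-0.005,0.001,0.038,0,0,0],[-0.005,0.001,0.038,0,0,0]])

```text
t: 14.98
tcp_pos: [0.5545, 0.197, 0.1615]
ee_rot: [[-0.866, 0.177, 0.469], [0.154, 0.984, -0.086], [-0.476, -0.002, -0.879]]
contact_force: [1.9, 0.2, -3.3]
gripper_width: 0.0226
gripper_force: 61.1
```

Run:
```python
from mv import *
rep()
legs([hang(-.001,.004,6.5)])
```

```text
t 14.9833 F [ 1.8623  0.1694 -3.2924] w 0.022603810705663176 61.13817572593689
eye [-0.001  -0.0006  0.0141] edge [-0.153  -0.0006  0.0315]
[ -0.0023, 0.0011, 0.0201, -0.0027, -0.0011, -0.0004 ] rows>=0.2  -> [0.5603 0.1965 0.1532]
```

Request:
drive_tool(plan=[[-0.001,0.001,0.007,0,0,0],[-0.002,0.001,0.014,0,0,0],[-0.002,0.001,0.02,0,0,0],[-0.002,0.001,0.02,0,0,0],[-0.002,0.001,0.02,0,0,0]])

```text
t: 15.4
tcp_pos: [0.5598, 0.1964, 0.1534]
ee_rot: [[-0.866, 0.177, 0.468], [0.155, 0.984, -0.086], [-0.476, -0.002, -0.879]]
contact_force: [1.1, -0.3, -2.3]
gripper_width: 0.0224
gripper_force: 61.2
```

Run:
```python
from mv import *
rep()
legs([hang(-.001,.002,6.)])
```

```text
t 15.4 F [ 1.1256 -0.3185 -2.2792] w 0.022432711524848967 61.1538827419281
eye [-0.0013 -0.0002  0.0044] edge [-0.1533 -0.0002  0.0219]
[ -0.0007, 0.0003, 0.0060, -0.0028, -0.0125, -0.0007 ] rows>=0.1  -> [0.5615 0.1963 0.1509]
```

Request:
drive_tool(plan=[[-0.0005,0,0.003,-0.001,-0.006,0],[-0.0007,0,0.0065,-0.002,-0.0125,0],[-0.0007,0,0.0065,-0.002,-0.0125,0],[-0.0007,0,0.0065,-0.002,-0.0125,0]])

```text
t: 15.73
tcp_pos: [0.5612, 0.1962, 0.1508]
ee_rot: [[-0.861, 0.176, 0.477], [0.154, 0.984, -0.086], [-0.485, -0.0, -0.875]]
contact_force: [-0.3, 0.2, -0.8]
gripper_width: 0.0228
gripper_force: 61.5
```

Run:
```python
from mv import *
rep()
```

```text
t 15.7333 F [-0.2574  0.2317 -0.8403] w 0.022838055634768404 61.46535515785217
eye [-0.0013 -0.0002  0.002 ] edge [-0.1535 -0.0002  0.018 ]
```

Request:
drive_tool(plan=[[0,0,0,0,0,0],[0,0,0,0,0,0],[0,0,0,0,0,0],[0,0,0,0,0,0],[0,0,0,0,0,0]], claw=50)

```text
t: 16.15
tcp_pos: [0.5615, 0.1963, 0.151]
ee_rot: [[-0.861, 0.176, 0.477], [0.154, 0.984, -0.085], [-0.485, 0.0, -0.875]]
contact_force: [0.2, 0.3, -0.3]
gripper_width: 0.0499
gripper_force: 0.0
```

Request:
drive_tool(plan=[[0,0,-0.01,0,0,0],[0,0,-0.05,0,0,0],[0,0,-0.1,0,0,0],[0,0,-0.17,0,0,0],[0,0,-0.24,0,0,0]])

```text
t: 16.57
tcp_pos: [0.503, 0.206, 0.2565]
ee_rot: [[-0.862, 0.177, 0.476], [0.154, 0.984, -0.087], [-0.484, -0.001, -0.875]]
contact_force: [0.2, 0.8, -0.2]
gripper_width: 0.0501
gripper_force: 0.0
```

```bash
cat > chk.py <<'E'
from held import *
import sys
s,c,L,u,v=held(sys.argv[1]); print(s["t"],s["tcp_pos"],s["contact_force"])
P=L@s["ee_rot"].T+s["tcp_pos"]; F=(P-PEG)@np.c_[UP,YY,N]
b=(abs(F[:,1])<.035)&(F[:,0]>-.17)&(F[:,0]<.03)&(F[:,2]>.003)&(F[:,2]<.04)
for lo in np.arange(-.16,.03,.01):
    k=b&(F[:,0]>lo)&(F[:,0]<lo+.01)&(abs(F[:,1])>.014)&(abs(F[:,1])<.029)
    if k.sum()>20: print(f"{lo:.2f}",k.sum(),"z",np.median(F[k][:,2]).round(4),end=" | ")
k=b&(F[:,0]>-.10)&(F[:,0]<-.02); print("\ny range",np.percentile(F[k][:,1],[1,99]))
k=b&(abs(F[:,1])<.006)&(F[:,2]>.012)&(F[:,0]>-.01); print("peg",k.sum(),np.percentile(F[k],[5,50,95],0) if k.any() else "")
k=(abs(F[:,1])<.009)&(F[:,0]>-.16)&(F[:,0]<-.135)&(F[:,2]>.003)&(F[:,2]<.04); 
for x in np.arange(-.16,-.135,.0025):
    m=k&(F[:,0]>x)&(F[:,0]<x+.0025)
    if m.any(): print(f"{x:.4f} {np.median(F[m][:,2]):.4f}",end=" | ")
E
python3 chk.py w6
```

```text
16.5667 [0.503  0.206  0.2565] [ 0.1623  0.8134 -0.1624]
-0.16 168 z 0.0241 | -0.15 624 z 0.0233 | -0.14 561 z 0.0222 | -0.13 574 z 0.0211 | -0.12 559 z 0.0202 | -0.11 505 z 0.0189 | -0.10 492 z 0.0182 | -0.09 467 z 0.0173 | -0.08 472 z 0.0161 | -0.07 456 z 0.0151 | -0.06 420 z 0.0141 | -0.05 419 z 0.0129 | -0.04 386 z 0.0117 | -0.03 397 z 0.0104 | -0.02 389 z 0.0096 | -0.01 341 z 0.0082 | 0.00 352 z 0.0071 | 0.01 228 z 0.0062 | 
y range [-0.0293  0.0295]
peg 189 [[-0.005  -0.005   0.0136]
 [-0.0022 -0.      0.0213]
 [ 0.0022  0.0049  0.0272]]
-0.1600 0.0197 | -0.1575 0.0211 | -0.1550 0.0207 | -0.1525 0.0239 | -0.1500 0.0236 | -0.1475 0.0232 | -0.1450 0.0233 | -0.1425 0.0227 | -0.1400 0.0226 | -0.1375 0.0224 |
```

View pics/w6.png

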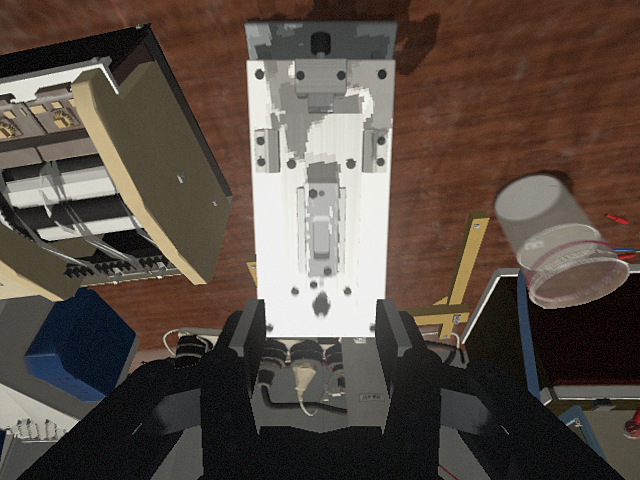

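The carrier hangs on the peg (321,303) with its lower end on the bolt (320,100): the underside is about 17 mm off the panel there and about 1 mm at the eye. Next I close the fingers and move over the bare lower end.

Run:
```python
from mv import *
s=arm.state();print(s["joints"])
legs([(pan(-.134,0,.10),tilt(SY,30)),(pan(-.134,0,.05),tilt(SY,30))])
```

```text
[-48.2032   4.9959  10.8105 121.21    33.734   37.8994  18.2676]
[ 0.1611, -0.0067, 0.1383, 0.0103, -0.0157, -0.0021 ] rows>=2.5  -> [0.4669 0.2129 0.1633]
[ -0.0087, 0.0000, 0.0996, 0.0000, 0.0000, 0.0000 ] rows>=1.2  -> [0.4952 0.2079 0.1223]
```

Request:
drive_tool(plan=[[0.06,-0.003,0,0.005,-0.008,0],[0.12,-0.005,0.03,0.01,-0.0157,0],[0.161,-0.0067,0.07,0.01,-0.0157,0],[0.161,-0.0067,0.11,0.01,-0.0157,0],[0.161,-0.0067,0.138,0.01,-0.0157,0]], claw=0)

```text
t: 17.03
tcp_pos: [0.4659, 0.2096, 0.1549]
ee_rot: [[-0.856, 0.178, 0.485], [0.15, 0.984, -0.095], [-0.494, -0.008, -0.869]]
contact_force: [0.1, 0.0, 0.4]
gripper_width: 0.0002
gripper_force: 0.0
```

Request:
drive_tool(plan=[[0,0,0,0,0,0],[0,0,0,0,0,0]])

```text
t: 17.2
tcp_pos: [0.4671, 0.2094, 0.1562]
ee_rot: [[-0.855, 0.18, 0.486], [0.153, 0.984, -0.096], [-0.495, -0.008, -0.869]]
contact_force: [1.6, 0.2, 0.2]
gripper_width: -0.0002
gripper_force: 0.0
```

Run:
```python
from mv import *
s=arm.state();print(s["joints"],s["tcp_pos"],s["ee_rot"],s["contact_force"],(s["tcp_pos"]-PEG)@np.c_[UP,YY,N])
legs([(pan(-.134,0,.045),tilt(SY,30))])
```

```text
[-52.322   12.3457  11.761  130.941   50.6533  27.0746  -5.3646] [0.4671 0.2094 0.1562] [[-0.8553  0.1801  0.4858]
 [ 0.1526  0.9836 -0.096 ]
 [-0.4951 -0.0079 -0.8688]] [1.6181 0.1793 0.2168] [-0.1374 -0.0034  0.0938]
[ -0.0159, 0.0077, 0.0964, -0.0118, -0.0072, -0.0003 ] rows>=1.2  -> [0.498  0.2074 0.1182]
```

Request:
drive_tool(plan=[[-0.016,0.0077,0.02,-0.01,-0.007,0],[-0.016,0.0077,0.05,-0.01,-0.007,0],[-0.016,0.0077,0.08,-0.01,-0.007,0],[-0.016,0.0077,0.096,-0.01,-0.007,0],[-0.016,0.0077,0.096,-0.01,-0.007,0]])

```text
t: 17.62
tcp_pos: [0.4983, 0.2074, 0.1184]
ee_rot: [[-0.852, 0.177, 0.492], [0.152, 0.984, -0.089], [-0.5, -0.001, -0.866]]
contact_force: [-0.5, -1.2, 0.5]
gripper_width: 0.0001
gripper_force: 0.0
```

Request:
drive_tool(plan=[[0,0,0,0,0,0],[0,0,0,0,0,0]])

```text
t: 17.78
tcp_pos: [0.498, 0.2082, 0.1194]
ee_rot: [[-0.852, 0.176, 0.493], [0.152, 0.984, -0.087], [-0.501, 0.001, -0.866]]
contact_force: [-0.3, 0.8, 0.3]
gripper_width: -0.0001
gripper_force: 0.0
```

```bash
cat > pr.py <<'E'
from mv import *
s=arm.state();print(s["joints"],s["contact_force"],"N force",s["contact_force"]@N,"pos",(s["tcp_pos"]-PEG)@np.c_[UP,YY,N])
legs([(pan(-.134,0,.045),tilt(SY,30)),(pan(-.134,0,.015),tilt(SY,30))])
E
python3 pr.py
```

```text
[-51.902   18.5566  15.3355 130.1757  57.9947  20.2917 -11.4851] [-0.2936  0.7884  0.2968] N force 0.48822506259437104 pos [-0.1334  0.0008  0.0461]
[ 0.0010, -0.0015, 0.0022, 0.0010, 0.0011, -0.0008 ] rows>=0.0  -> [0.498  0.2074 0.1182]
[ -0.0052, 0.0000, 0.0598, 0.0000, 0.0000, 0.0000 ] rows>=0.7  -> [0.5149 0.2044 0.0937]
```

Request:
drive_tool(plan=[[-0.001,0,0.008,0,0,0],[-0.001,0,0.016,0,0,0],[-0.002,0,0.022,0,0,0],[-0.002,0,0.028,0,0,0],[-0.003,0,0.034,0,0,0]])

```text
t: 18.2
tcp_pos: [0.5078, 0.206, 0.1045]
ee_rot: [[-0.852, 0.176, 0.492], [0.152, 0.984, -0.088], [-0.5, -0.0, -0.866]]
contact_force: [0.0, 0.2, 1.4]
gripper_width: -0.0
gripper_force: 0.2
```

```bash
python3 pr.py
```

```text
[-51.9725  20.9915  16.8683 129.8683  60.9904  17.9629 -14.219 ] [0.0378 0.1742 1.3544] N force 1.10560248272536 pos [-0.1338  0.0004  0.028 ]
[ 0.0034, -0.0007, -0.0338, -0.0004, 0.0004, -0.0003 ] rows>=0.4  -> [0.498  0.2074 0.1182]
[ -0.0052, 0.0000, 0.0598, 0.0000, 0.0000, 0.0000 ] rows>=0.7  -> [0.5149 0.2044 0.0937]
```

Request:
drive_tool(plan=[[0,0,0.005,0,0,0],[-0.001,0,0.01,0,0,0],[-0.001,0,0.014,0,0,0],[-0.001,0,0.018,0,0,0],[-0.002,0,0.02,0,0,0]])

```text
t: 18.62
tcp_pos: [0.5107, 0.2053, 0.0997]
ee_rot: [[-0.851, 0.176, 0.494], [0.152, 0.984, -0.088], [-0.502, 0.0, -0.865]]
contact_force: [-58.8, -3.5, 80.2]
gripper_width: -0.0001
gripper_force: 49.2
```

```bash
python3 pr.py
```

```text
[-52.0938  21.769   17.3978 129.8619  62.7614  17.2055 -15.9895] [-58.7671  -3.5027  80.1549] N force 98.4918345195878 pos [-0.1341  0.0002  0.0224]
[ 0.0037, -0.0003, -0.0450, -0.0000, 0.0033, -0.0007 ] rows>=0.5  -> [0.498  0.2074 0.1182]
[ -0.0052, 0.0000, 0.0598, 0.0000, 0.0000, 0.0000 ] rows>=0.7  -> [0.5149 0.2044 0.0937]
```

Request:
drive_tool(plan=[[0,0,-0.02,0,0,0],[0,0,-0.06,0,0,0],[0,0,-0.12,0,0,0],[0.01,0,-0.18,0,0,0],[0.01,0,-0.25,0,0,0]])

```text
t: 19.03
tcp_pos: [0.4462, 0.2158, 0.202]
ee_rot: [[-0.854, 0.177, 0.49], [0.152, 0.984, -0.09], [-0.498, -0.003, -0.867]]
contact_force: [0.4, 0.9, 0.1]
gripper_width: -0.0004
gripper_force: 0.0
```

Request:
drive_tool(plan=[[-0.06,0,-0.06,0,0,0],[-0.12,0,-0.1,0,0,0],[-0.18,0,-0.14,0,0,0],[-0.18,0,-0.14,0,0,0]])

```text
t: 19.37
tcp_pos: [0.495, 0.2097, 0.3157]
ee_rot: [[-0.846, 0.179, 0.502], [0.159, 0.984, -0.082], [-0.509, 0.01, -0.861]]
contact_force: [0.2, 0.8, 1.0]
gripper_width: -0.0
gripper_force: 0.0
```

```bash
python3 chk.py w7
```

```text
19.3667 [0.495  0.2097 0.3157] [0.2211 0.8305 0.9963]
-0.16 184 z 0.0058 | -0.15 411 z 0.0058 | -0.14 391 z 0.0059 | -0.13 388 z 0.006 | -0.12 380 z 0.0061 | -0.11 366 z 0.0059 | -0.10 354 z 0.0064 | -0.09 351 z 0.0063 | -0.08 347 z 0.0064 | -0.07 338 z 0.0063 | -0.06 321 z 0.0063 | -0.05 321 z 0.0065 | -0.04 301 z 0.0063 | -0.03 298 z 0.006 | -0.02 302 z 0.0062 | -0.01 291 z 0.0061 | 0.00 285 z 0.006 | 0.01 162 z 0.0059 | 
y range [-0.0296  0.0291]
peg 129 [[-0.0047 -0.0047  0.015 ]
 [-0.0016 -0.0003  0.022 ]
 [ 0.0036  0.0045  0.0279]]
-0.1600 0.0196 | -0.1575 0.0209 | -0.1550 0.0190 | -0.1525 0.0133 | -0.1500 0.0061 | -0.1475 0.0059 | -0.1450 0.0056 | -0.1425 0.0054 | -0.1400 0.0058 | -0.1375 0.0060 |
```

View pics/w7.png

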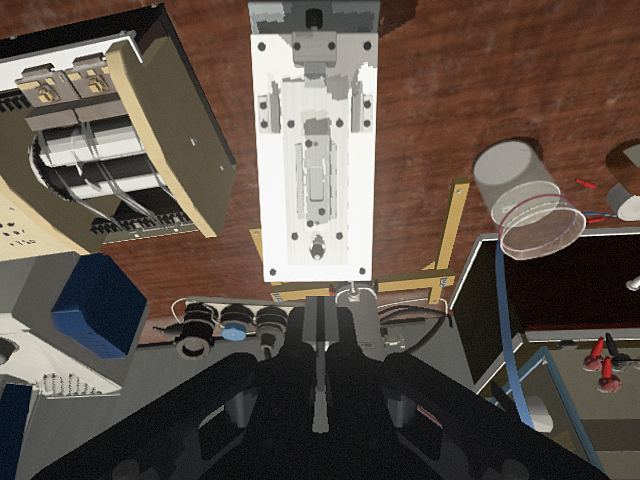

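The plate lies flat: its top is 6 mm off the panel over its whole length. The bolt tip (315,65) covers its lower edge, and the ramp starts at x = -0.150, so the bolt is closed. Handing in.

```bash
python3 -c "
from rig import arm
print(arm.finish_job())"
```

```text
the job is handed in; nothing more can be done
None
```

I handed the job in at about 19.4 s of the 67 s: the tape lies flat on the desk, the carrier hangs on the peg flat on the panel, and the bolt is closed over its lower end. The press peaked near 98 N at the wrist (limit 120 N), and the judge returned no verdict.

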